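Make up the nozzle-change kit and the nest-setting kit

TASK

Make up the two kits for the machine from the things lying on the green bench: the blue-handled nut driver and the pale grey suction nozzle go into the yellow kit tray, the red-handled screwdriver and the small pale steel locating block into the blue kit tray. Each must lie flat at the bottom of the pocket cut for it: the tool in the long pocket, the nozzle or block in the short one. Leave the marker pen where it lies.

Things in the scene. Friction and masses are not known exactly. Their poses are not given: they have to be found in the camera images.
- yellow_tray: Yellow kit tray, 130 x 175 x 11 mm, fixed to the bench; pocket floors black, 4 mm above the bench, deck top at 11 mm. Long pocket (nut driver): 36 (x) by 151 mm (y), centre x = -35, y = 0. Short pocket (nozzle): 36 (x) by 91 mm (y), centre x = +35, y = -30 mm. Things fit either way round and stand proud. Origin: centre of the underside, y along its length, z up.
- blue_tray: Blue kit tray, 130 x 200 x 11 mm, fixed to the bench; pocket floors black, 4 mm above the bench, deck top at 11 mm. Long pocket (red screwdriver): 39 (x) by 176 mm (y), centre x = -35, y = 0. Short pocket (block): 36 (x) by 52 mm (y), centre x = +35, y = -30 mm. Things fit either way round and stand proud. Origin: centre of the underside, y along its length, z up.
- nut_driver_handle (a point): Nut driver with a blue handle, 135 mm long, lying on the bench (not the tools far back on the machine's raised plate). Point: centre of the handle, where to grip, 10 mm above its underside. y runs towards the handle's end, z up: handle 20 mm wide and high, y = -38 to +38; 6 mm shaft on to y = -98; middle of the whole tool at y = -30 mm. 60 g.
- red_screwdriver_handle (a point): Screwdriver with a red handle, 160 mm long, lying on the bench. Point: centre of the handle, where to grip, 11.5 mm above its underside. y runs towards the handle's end, z up: handle 23 mm wide and high, y = -42 to +42; 6 mm shaft on to y = -117; middle of the whole tool at y = -37 mm. 60 g.
- suction_nozzle_body (a point): Pale grey suction nozzle lying on its side, 75 mm long in all. This point is the centre of its thick body, where to grip it, 9.5 mm above its underside. y runs along it towards the thin tip, x across, z up: body 19 mm wide and high, from y = -30 to +30 mm, then the tip to y = +45 mm, so the middle of the whole is at y = +8 mm. 50 g.
- locating_block_mid (a point): Small pale ground-steel locating block with a screw hole in its top, lying on the bench, 20 mm (x) by 36 mm (y), 20 mm high (z). This point is its centre, 10 mm above its underside. 30 g.
- marker_pen_mid (a point): White marker pen with a black cap, 135 mm long (y), 17 mm thick, lying on the bench among the stock; it belongs to neither kit and is to be left alone. This point is its centre.

How it is judged:
By the outcome, as a careful person would: the job done as asked, in the order asked, and still so for the second after the job is handed in, with the robot touching nothing.
It also fails if it takes over 112 s, if anything falls off the work surface, if the arm or the gripper's body presses on something with over 40 N, if the wrist force passes 120 N, or if a joint passes its speed limit or range.

ROBOT

A 6-joint arm with a two-finger parallel gripper is mounted at the origin on a cart in front of the work surface, level with it; the furniture and walls round the work are solid. World frame = base frame: x ahead of the robot, y to its left, z up, the work surface at z = 0. Lengths are in m, angles in rad, forces in N, time in s.
With the tool pointing down it reaches from about 0.25 to 0.725 m from the base axis. Payload 9.7 kg.
Tool frame: the origin (TCP) lies between the finger pads; the fingertips stand 17 mm ahead of it and the grasp point (between the pads) lies 2 mm behind it; y points along the fingers, z is the direction in which the jaws open and shut, and the axes are right-handed (so a half turn about y gives the same grasp; the last joint's range is limited). The gripper opens to 85 mm and grips with 20 to 120 N. Pads are 22 mm wide; open, the fingers measure 114 mm over their backs; the gripper's body (76 mm by 85 mm) begins 54 mm behind the grasp point. The pads swing forward as they close: fully open they stand 13 mm farther back than shut.
Start: joints at [-1.228, 0.087, 0.176, 1.66, 0, 1.571], TCP at [0.185, -0.518, 0.248] pointing down, gripper open.
Joint ranges: [-3.13, 3.13], [-0.85, 1.81], [-1.15, 1.24], [-2.2, 2.28], [-1.44, 1.52], [-3.14, 3.14]. Speed limits (rad/s): [2.22, 2.22, 2.57, 3.14, 3.14, 3.14].

INTERFACE

Orientations are given as a unit quaternion [x, y, z, w].
In Python, from cell import * gives the robot as it stands.
- The arm moves only by the shell command python3 -m creep 'ROWS' [OPENING]. ROWS is JSON, a list of rows, each a list of 2 entries, a list of its own where there are three numbers: the shift along the tool's x, y, z in cm, then the turn, a rotation vector about the tool's x, y, z in rad. In form: [[[x, y, z], [wx, wy, wz]], ...]. A call has 1 to 8 rows; each row shifts and turns the commanded pose from where the row before left it, along the tool's axes as they then stand; what a row does not reach is not made up. A row lasts 1/10 s, in which the tool goes at most 50 mm and 8.59 degrees, less where a joint would pass 70% of its speed; a pose out of reach is approached as far as the arm can. A call with a gripper value outside its range is refused whole. OPENING is the closure, from -1 (fully open) to 1 (shut), set as the call begins (- or left out, the last holds). The fingers move at their own pace and stop on an object; the grip force is fixed at half the most. Time passes only in rows, so rows that do not move let the fingers close. It gives the time, the measured TCP pose, the force and the opening at its end, in the units of the state.
- read_state(): the state, without advancing time (a new reading comes with each control period).
- grab_frame(name): name is "scene" or "top" or "wrist"; returns a dict with "frame" (420x560x3 uint8, red, green, blue), "depth" (420x560 float32, m along the optical axis (not along the pixel's ray), 0 where there is no reading), "mtx" (3x3 intrinsics, pixels), "R" (3x3) and "t" (3): a world point X has camera coordinates R X + t. Camera axes: x right, y down, z forward; pixel columns grow to the right and rows downward; lengths in m; the calibration is good to about 2 mm. The wrist camera is an equidistant fisheye: a pixel r from the principal point sees the ray r / f radians off the axis. A picture is of the moment at which its call begins.
- finish_job(): hands the job in, once; it reports no verdict.
The state is a dict: "t": time; "joints": joint angles; "dq": joint speeds; "joint_torque": joint torques, N m; "tcp_pos": TCP position; "tcp_rot": TCP orientation; "ft_force": force on the tool from outside, world axes, zero at the start; "ft_torque": the same for the moment, N m; "finger_gap": opening from 0.0 (shut) to 1.0 (fully open).
Only numpy, scipy, OpenCV 4.12 (cv2) and the standard library are available. Lean on these libraries where they do the work, as an engineer would, in place of code of your own. Each camera call takes 0.05 s, during which the arm holds its last target.

## Working session

There is one attempt and no reset: what is moved stays moved. The work goes in short steps, Python scripts to look and compute and a shell command to move; the robot and the scene stay as the last step left them, time stands still between calls to the robot, and variables do not carry over. Pictures are saved under pics/ and viewed, and the job is handed in when it is done.

```bash
ls; mkdir -p pics; python3 - <<'E'
from cell import *
import cv2
print(read_state())
for n in ["scene","top"]:
    f=grab_frame(n); cv2.imwrite(f"pics/{n}0.png",cv2.resize(f["frame"][:,:,::-1],(800,600),interpolation=cv2.INTER_CUBIC))
    print(n,f["mtx"].round(1).tolist(),f["R"].round(4).tolist(),f["t"].round(4).tolist())
E
```

```text
pics
{'t': 0.0, 'joints': array([-1.22800952e+00,  8.74796542e-02,  1.75158218e-01,  1.65980432e+00,
        2.82437976e-05,  1.57081374e+00]), 'dq': array([ 0.00030612, -0.00014362,  0.00015896,  0.00022003,  0.00109804,
       -0.00108443]), 'joint_torque': array([ 8.29573437e-04, -5.20387745e+01,  4.64798069e+01,  1.62384025e-02,
        3.29591740e-05,  1.49703226e-05]), 'tcp_pos': array([ 0.1848025 , -0.51781214,  0.24758465]), 'tcp_rot': array([-0.12066518,  0.69721204, -0.69628236,  0.12052452]), 'ft_force': array([ 0.2530186 ,  0.08650611, -0.46595727]), 'ft_torque': array([-0.01876889, -0.0198964 ,  0.00671748]), 'finger_gap': 0.9986176512016968}
scene [[380.7, 0.0, 281.1], [0.0, 380.7, 211.0], [0.0, 0.0, 1.0]] [[-0.8039, -0.5946, 0.0159], [-0.2458, 0.3077, -0.9192], [0.5417, -0.7428, -0.3935]] [0.4356, 0.1672, 0.7196]
top [[530.0, 0.0, 280.3], [0.0, 530.0, 214.9], [0.0, 0.0, 1.0]] [[0.0222, -0.9996, 0.016], [-0.9891, -0.0243, -0.1453], [0.1456, -0.0126, -0.9893]] [0.0408, 0.5398, 1.4138]
```

View pics/scene0.png

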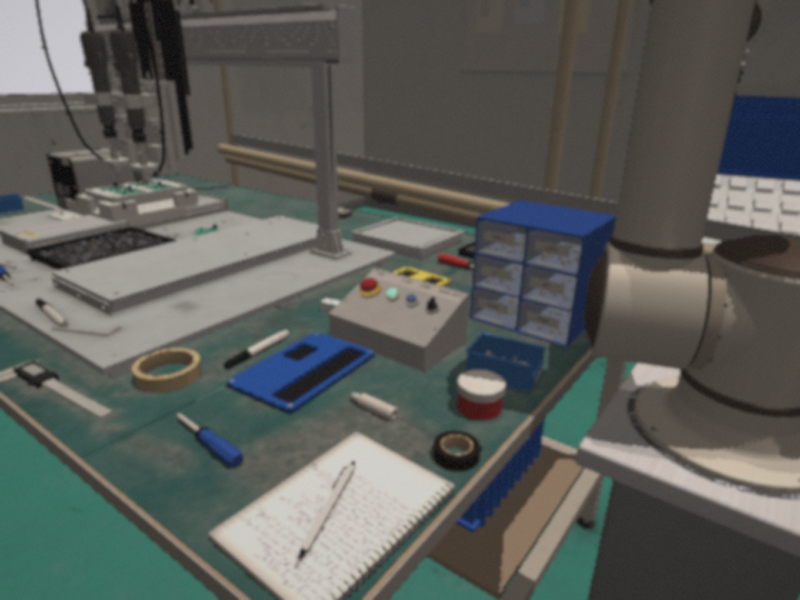

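View pics/top0.png

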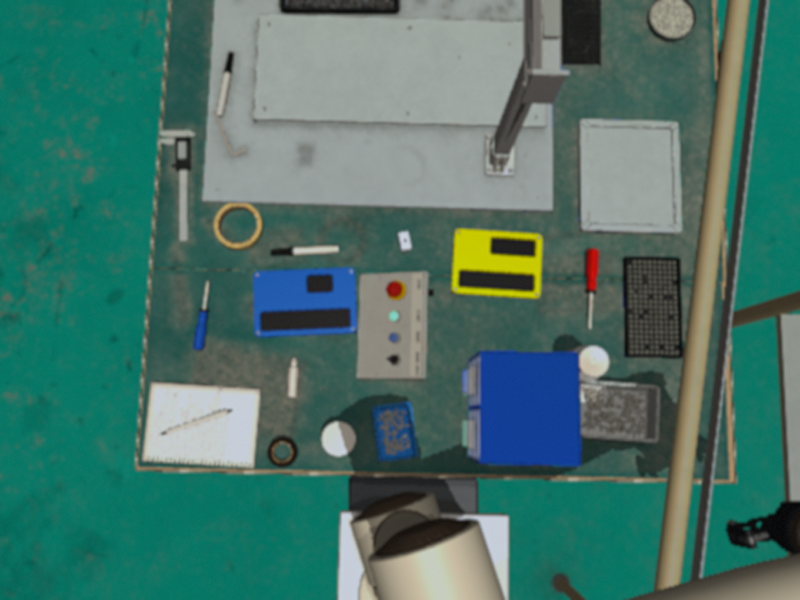

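The top view (800x600 scale) shows the following:
- Nut driver at about (203,315)
- Nozzle (293,378)
- Block (404,240)
- Red screwdriver (591,288)
- Yellow tray (498,263)
- Blue tray (304,302)
- Pen (305,251)

Next I'll enlarge these areas.

```bash
cat > h.py <<'E'
from cell import *
import cv2, numpy as np
def ray(f,u,v,z):
    K=f["mtx"];R=f["R"];t=f["t"]
    d=R.T@np.linalg.solve(K,[u,v,1.]); c=-R.T@t
    return c+d*(z-c[2])/d[2]
def crop(f,x0,y0,w,h,s,name):
    cv2.imwrite("pics/"+name,cv2.resize(f["frame"][y0:y0+h,x0:x0+w,::-1],None,fx=s,fy=s,interpolation=cv2.INTER_CUBIC))
E
python3 - <<'E'
from h import *
f=grab_frame("top")
np.savez("top0.npz",**f)
crop(f,120,150,140,140,5,"c1.png"); crop(f,250,150,200,100,4,"c2.png")
print(read_state()["t"])
E
```

```text
0.15
```

View pics/c1.png

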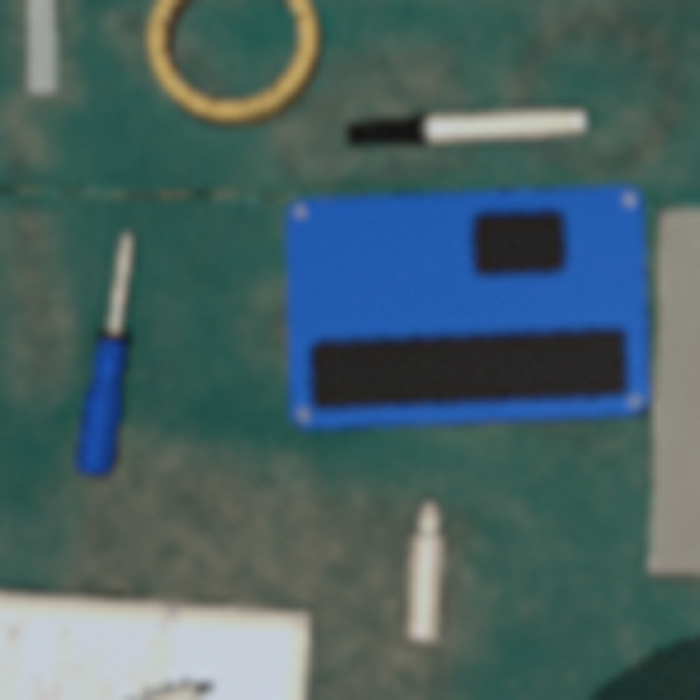

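View pics/c2.png

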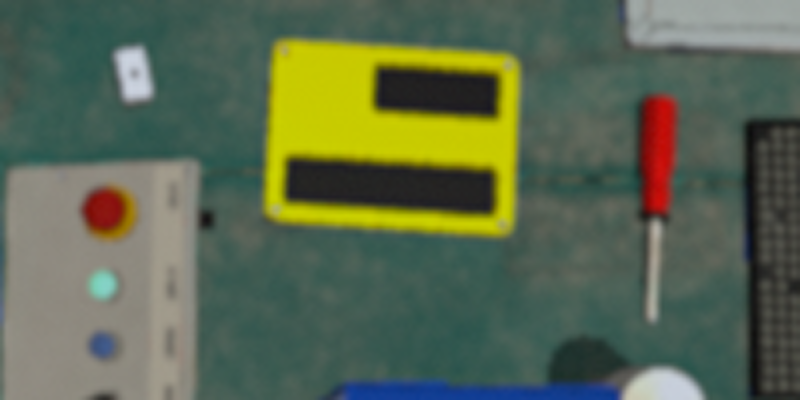

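c1 shows these (5x scale):
- Nut driver handle from (94,474) to (116,336), with its tip at (127,232)
- Nozzle from tail (422,640) to tip (430,502)
- Blue tray and its pockets

c2 shows these (4x scale):
- Block centre at (134,74)
- Yellow tray
- Red handle from (660,97) to (655,215), with its tip at (652,321)

Next I'll convert these to world positions.

```bash
cat > m0.py <<'E'
from h import *
f=dict(np.load("top0.npz"))
def P(c,px,z):
    x0,y0,s={1:(120,150,5),2:(250,150,4)}[c]
    return ray(f,x0+(px[0]+.5)/s-.5,y0+(px[1]+.5)/s-.5,z)
def dep(c,px):
    x0,y0,s={1:(120,150,5),2:(250,150,4)}[c]
    u,v=x0+px[0]/s,y0+px[1]/s
    d=f["depth"][int(round(v)),int(round(u))]
    return (f["R"].T@(d*np.linalg.solve(f["mtx"],[u,v,1])-f["t"]))
def seg(n,c,a,b,z):
    A,B=P(c,a,z),P(c,b,z); d=A-B
    print(n,"mid",((A+B)/2).round(4),"len",np.linalg.norm(d).round(4),"yaw(b->a)",np.arctan2(d[1],d[0]).round(3),"depthz mid",dep(c,((a[0]+b[0])/2,(a[1]+b[1])/2)).round(4))
seg("nut handle",1,(94,474),(116,336),.01)
seg("nut all",1,(94,474),(127,232),.01)
seg("nozzle",1,(430,502),(422,640),.0095)
seg("nozzle body",1,(427,530),(422,640),.0095)
seg("red handle",2,(660,97),(655,215),.0115)
seg("red all",2,(660,97),(652,321),.0115)
seg("block long",2,(128,47),(139.5,100.5),.020)
seg("block long2",2,(128,47),(139.5,100.5),.010)
def quad(n,c,pts,z):
    q=np.array([P(c,p,z)[:2] for p in pts]); 
    cen=q.mean(0); e=(q[0]+q[3]-q[1]-q[2])/2; w=(q[0]+q[1]-q[2]-q[3])/2
    print(n,"cen",cen.round(4),"L",np.linalg.norm(e).round(4),"W",np.linalg.norm(w).round(4),"yaw y-axis",(np.arctan2(e[1],e[0])-np.pi/2).round(4), "x-axis", np.arctan2(w[1],w[0]).round(4))
quad("blue",1,[(290,200),(642,187),(649,410),(300,428)],.011)
quad("blue long",1,[(313,345),(624,331),(626,391),(314,406)],.008)
quad("blue short",1,[(476,213),(563,212),(563,270),(476,274)],.008)
quad("yel",2,[(276,40),(520,55),(513,236),(266,215)],.011)
quad("yel long",2,[(287,158),(495,171),(494,213),(287,200)],.008)
quad("yel short",2,[(377,66),(498,72),(496,117),(375,108)],.008)
E
python3 m0.py
python3 - <<'E'
from h import *
f=dict(np.load("top0.npz"))
from scipy.spatial.transform import Rotation as Rr
hsv=cv2.cvtColor(f["frame"],cv2.COLOR_RGB2HSV)
def rect(n,lo,hi,roi,z):
    m=cv2.inRange(hsv,lo,hi); mm=np.zeros_like(m); x,y,w,h=roi; mm[y:y+h,x:x+w]=m[y:y+h,x:x+w]
    v,u=np.nonzero(mm); p=np.array([ray(f,a,b,z)[:2] for a,b in zip(u,v)])
    hull=p.astype(np.float32); print(n,len(p),cv2.minAreaRect(hull), p.mean(0).round(4))
rect("blue",(100,120,60),(125,255,255),(172,183,84,56),.011)
rect("yel",(22,150,80),(35,255,255),(310,155,75,60),.011)
rect("nut",(100,120,60),(125,255,255),(130,190,24,60),.01)
rect("red",(0,120,60),(8,255,255),(400,160,30,60),.0115)
rect("block",(0,0,150),(180,60,255),(275,157,17,22),.01)
rect("nozz",(0,0,130),(180,60,255),(198,245,15,37),.0095)
E
```

```text
nut handle mid [0.4897 0.4394 0.01  ] len 0.0776 yaw(b->a) 3.045 depthz mid [0.4872 0.4353 0.0218]
nut all mid [0.5192 0.438  0.01  ] len 0.1365 yaw(b->a) 3.067 depthz mid [0.5167 0.4352 0.017 ]
nozzle mid [0.4021 0.2579 0.0095] len 0.0759 yaw(b->a) -0.015 depthz mid [0.4002 0.2549 0.0242]
nozzle body mid [0.3944 0.2584 0.0095] len 0.0604 yaw(b->a) -0.003 depthz mid [0.3929 0.2564 0.0159]
red handle mid [ 0.6274 -0.3231  0.0115] len 0.0852 yaw(b->a) -0.056 depthz mid [ 0.6239 -0.3212  0.0226]
red all mid [ 0.5898 -0.3215  0.0115] len 0.1604 yaw(b->a) -0.05 depthz mid [ 0.5867 -0.3204  0.0194]
block long mid [0.6751 0.0483 0.02  ] len 0.0394 yaw(b->a) 0.229 depthz mid [0.6773 0.047  0.0062]
block long2 mid [0.6775 0.0482 0.01  ] len 0.0396 yaw(b->a) 0.229 depthz mid [0.6773 0.047  0.0062]
blue cen [0.5502 0.2393] L 0.1955 W 0.1276 yaw y-axis 0.0695 x-axis 0.0777
blue long cen [0.5153 0.2387] L 0.1735 W 0.0341 yaw y-axis 0.0714 x-axis 0.0651
blue short cen [0.5873 0.2136] L 0.0488 W 0.0339 yaw y-axis 0.0543 x-axis 0.0378
yel cen [ 0.637  -0.1365] L 0.174 W 0.1285 yaw y-axis -0.0489 x-a
[... 272 characters left out ...]
2), 3.7783308029174805) [0.5568 0.2438]
yel 2007 ((0.6363103985786438, -0.13506433367729187), (0.17672137916088104, 0.1321164220571518), 87.6866683959961) [ 0.6396 -0.1307]
nut 209 ((0.4892365336418152, 0.4406549334526062), (0.02327040396630764, 0.07578988373279572), 84.12249755859375) [0.4878 0.4412]
red 244 ((0.6278189420700073, -0.32309556007385254), (0.022762447595596313, 0.08411021530628204), 89.10189056396484) [ 0.6294 -0.3231]
block 93 ((0.6776466369628906, 0.04835415631532669), (0.03735848143696785, 0.02006322704255581), 12.240229606628418) [0.6776 0.0483]
nozz 156 ((0.4002193510532379, 0.2579410970211029), (0.017337966710329056, 0.07423727959394455), 88.92471313476562) [0.398 0.258]
```

Everything agrees with the given sizes: tray 196x128, handles 78 and 85 mm, block 39x20. Tray frames are close to world axes. Before moving, I'll check obstacle heights, the marker pen's position and the start rotation.

```bash
cat >> h.py <<'E'
from scipy.spatial.transform import Rotation as Ro
def state():
    s=read_state(); return s, np.array(s["tcp_pos"]), Ro.from_quat(s["tcp_rot"])
def go(x,y,z,jaw):
    """offset to target in the tool frame; jaw = world direction angle of tool z (mod pi)"""
    s,p,r=state(); M=r.as_matrix()
    opts=[]
    for k in (0,np.pi,-np.pi):
        zz=np.array([np.cos(jaw+k),np.sin(jaw+k),0]); yy=np.array([0,0,-1.]); xx=np.cross(yy,zz)
        T=np.stack([xx,yy,zz],1); rv=(r.inv()*Ro.from_matrix(T)).as_rotvec(); opts.append((np.linalg.norm(rv),rv,T))
    for n,rv,T in sorted(opts,key=lambda o:o[0])[:2]:
        d=np.array([x,y,z])-p
        print("turn",rv.round(3),"deg",round(np.degrees(n),1),"| shift now-axes cm",(M.T@d*100).round(2),"| shift after-turn axes cm",(T.T@d*100).round(2))
    print("t",s["t"],"tcp",p.round(4),"jaw",np.arctan2(M[1,2],M[0,2]).round(3),"down",M[:,1].round(3),"j6",s["joints"].round(2),"gap",round(s["finger_gap"],3),"F",np.round(s["ft_force"],1))
E
python3 - <<'E'
from h import *
f=dict(np.load("top0.npz"))
v,u=np.mgrid[0:420,0:560]; d=f["depth"]
c=np.stack([(u-f["mtx"][0,2])/530*d,(v-f["mtx"][1,2])/530*d,d],-1)
X=(c-f["t"])@f["R"]; ok=d>0
def hz(n,x0,x1,y0,y1):
    m=ok&(X[...,0]>x0)&(X[...,0]<x1)&(X[...,1]>y0)&(X[...,1]<y1); z=X[...,2][m]
    print(n,m.sum(),np.percentile(z,[5,50,95,99.5]).round(3) if m.any() else "")
for y in np.arange(.6,-.56,-.1):
    print(round(y,2),[ (lambda m: round(float(np.percentile(X[...,2][m],98)),3) if m.sum()>3 else None)(ok&(X[...,0]>x)&(X[...,0]<=x+.1)&(X[...,1]<=y)&(X[...,1]>y-.1)) for x in np.arange(.2,1.0,.1)])
E
python3 - <<'E'
from m0 import *
E
python3 -c "
from m0 import *
seg('pen',1,(350,132),(586,121),.0085)
go(.489,.44,.2,np.pi/2+3.06)
" | tail -4
```

```text
0.6 [0.017, 0.017, 0.007, 0.008, 0.008, 0.008, 0.016, 0.009]
0.5 [0.019, 0.024, 0.021, 0.018, 0.024, 0.036, 0.038, 0.049]
0.4 [0.017, 0.02, 0.013, 0.016, 0.027, 0.037, 0.039, 0.068]
0.3 [0.023, 0.02, 0.018, 0.017, 0.018, 0.038, 0.039, 0.069]
0.2 [0.049, 0.047, 0.06, 0.06, 0.017, 0.038, 0.039, 0.069]
0.1 [0.628, 0.046, 0.097, 0.098, 0.061, 0.038, 0.039, 0.069]
0.0 [0.631, 0.201, 0.2, 0.016, 0.017, 0.038, 0.039, 0.069]
-0.1 [0.203, 0.203, 0.203, 0.014, 0.018, 0.54, 0.546, 0.477]
-0.2 [0.202, 0.203, 0.202, 0.012, 0.015, 0.039, 0.039, 0.067]
-0.3 [0.011, 0.056, 0.136, 0.025, 0.026, 0.041, 0.041, 0.042]
-0.4 [0.406, 0.168, 0.129, 0.128, 0.121, 0.043, 0.042, 0.042]
-0.5 [0.388, 0.169, 0.172, 0.171, 0.17, 0.17, 0.169, 0.17]
nut handle mid [0.4897 0.4394 0.01  ] len 0.0776 yaw(b->a) 3.045 depthz mid [0.4872 0.4353 0.0218]
nut all mid [0.5192 0.438  0.01  ] len 0.1365 yaw(b->a) 3.067 depthz mid [0.5167 0.4352 0.017 ]
nozzle mid [0.4021 0.2579 0.0095] len 0.0759 yaw(b->a) -0.015 depthz mid [0.4002 0.2549 0.0242]
nozzle body mid [0.3944 0.2584 0.0095] len 0.0604 yaw(b->a) -0.003 depthz mid [0.3
[... 710 characters left out ...]
-axis -0.0489 x-axis -0.0434
yel long cen [ 0.602  -0.1349] L 0.1468 W 0.0301 yaw y-axis -0.0383 x-axis -0.0079
yel short cen [ 0.6712 -0.1672] L 0.0862 W 0.0317 yaw y-axis -0.0373 x-axis -0.0444
pen mid [0.6529 0.245  0.0085] len 0.1332 yaw(b->a) 1.644 depthz mid [0.651  0.2435 0.0118]
turn [0.001 0.424 0.   ] deg 24.3 | shift now-axes cm [-60.85   4.86 -79.98] | shift after-turn axes cm [-22.51   4.78 -97.95]
turn [ 0.000e+00 -2.717e+00 -1.000e-03] deg 155.7 | shift now-axes cm [-60.85   4.86 -79.98] | shift after-turn axes cm [22.51  4.78 97.95]
t 0.15 tcp [ 0.1848 -0.5179  0.2478] jaw -1.228 down [-0.     0.001 -1.   ] j6 [-1.23  0.09  0.18  1.66 -0.    1.57] gap 0.998 F [ 0.1 -0.5  0.6]
```

```bash
python3 -c "
from h import *
f=dict(np.load('top0.npz'))
v,u=np.mgrid[0:420,0:560]; d=f['depth']
c=np.stack([(u-f['mtx'][0,2])/530*d,(v-f['mtx'][1,2])/530*d,d],-1)
X=(c-f['t'])@f['R']
m=(d>0)&(X[...,2]>.15)&(X[...,0]>.5)&(X[...,0]<.9)&(X[...,1]>-.3)&(X[...,1]<.1)
q=X[m];i=q[:,0].argsort()[:8];print(q[i].round(3))
"
python3 -m creep '[[[0,-4,0],[0,0,0]],[[0,-4,0],[0,0,0]],[[-4.8,0,-0.2],[0,-0.0875,0]],[[-4.8,0,-0.2],[0,-0.0875,0]],[[-4.8,0,-0.2],[0,-0.0875,0]],[[-4.8,0,-0.2],[0,-0.0875,0]],[[-4.8,0,-0.2],[0,-0.0875,0]],[[-4.8,0,-0.2],[0,-0.0875,0]]]' 0
python3 -c "
from h import *
go(.489,.44,.2,1.49)"
```

```text
[[ 0.779 -0.13   0.539]
 [ 0.78  -0.107  0.541]
 [ 0.78  -0.139  0.476]
 [ 0.78  -0.123  0.516]
 [ 0.78  -0.124  0.541]
 [ 0.78  -0.134  0.451]
 [ 0.78  -0.122  0.54 ]
 [ 0.78  -0.113  0.54 ]]
t: 0.95
tcp_pos: [0.421, -0.3549, 0.3277]
tcp_rot: [-0.299, 0.641, -0.641, 0.298]
ft_force: [0.5, -1.3, -0.2]
finger_gap: 0.505
turn [0.001 0.952 0.   ] deg 54.6 | shift now-axes cm [-65.2   12.81 -45.97] | shift after-turn axes cm [ -0.36  12.77 -79.78]
turn [0.001 0.952 0.   ] deg 54.6 | shift now-axes cm [-65.2   12.81 -45.97] | shift after-turn axes cm [ -0.36  12.77 -79.78]
t 0.95 tcp [ 0.421  -0.3549  0.3277] jaw -0.699 down [-0.001  0.    -1.   ] j6 [-0.7   0.14  0.39  1.82  0.    1.57] gap 0.505 F [ 0.5 -1.3 -0.2]
```

```bash
sed -i 's/for k in (0,np.pi,-np.pi)/for k in (0,np.pi)/' h.py
python3 -m creep '[[[-4.8,0,-0.2],[0,-0.0875,0]],[[-4.8,0,-0.2],[0,-0.0875,0]],[[-4.8,0,-0.2],[0,-0.0875,0]],[[-4.8,0,-0.2],[0,-0.0875,0]],[[-4.8,0,-0.2],[0,-0.0875,0]],[[-4.8,0,-0.2],[0,-0.0875,0]],[[-4.8,0,-0.2],[0,-0.0875,0]],[[-4.8,0,-0.2],[0,-0.0875,0]]]'
python3 -m creep '[[[-4.8,0,-0.2],[0,-0.0875,0]],[[-4.8,0,-0.2],[0,-0.0875,0]],[[-4.8,0,-0.2],[0,-0.0875,0]],[[-4.8,0,-0.2],[0,-0.0875,0]],[[-4.8,0,-0.2],[0,-0.0875,0]],[[-4.8,0,-0.2],[0,-0.0875,0]],[[-4.8,0,-0.2],[0,-0.0875,0]],[[-4.8,0,-0.2],[0,-0.0875,0]]]'
python3 -c "
from h import *
go(.489,.44,.15,1.49)"
```

```text
t: 1.75
tcp_pos: [0.5508, -0.0012, 0.3277]
tcp_rot: [0.5, -0.5, 0.5, -0.5]
ft_force: [1.1, 0.3, 0.7]
finger_gap: 0.499
t: 2.55
tcp_pos: [0.4221, 0.353, 0.3277]
tcp_rot: [0.641, -0.298, 0.298, -0.641]
ft_force: [1.2, 0.3, -0.4]
finger_gap: 0.505
turn [ 0.001 -0.789 -0.   ] deg 45.2 | shift now-axes cm [-2.34 17.76 10.74] | shift after-turn axes cm [ 5.97 17.77  9.21]
turn [0.000e+00 2.352e+00 1.000e-03] deg 134.8 | shift now-axes cm [-2.34 17.76 10.74] | shift after-turn axes cm [-5.97 17.77 -9.21]
t 2.55 tcp [0.4221 0.353  0.3277] jaw 0.701 down [-0.001 -0.    -1.   ] j6 [0.7  0.14 0.39 1.82 0.   1.57] gap 0.505 F [ 1.2  0.3 -0.4]
```

```bash

python3 -m creep '[[[-1.17,0,4.4],[0,0,0]],[[-1.17,0,4.4],[0,0,0]],[[0,2.9,1.94],[0,-0.1315,0]],[[0,2.9,0],[0,-0.1315,0]],[[0,2.9,0],[0,-0.1315,0]],[[0,2.9,0],[0,-0.1315,0]],[[0,2.9,0],[0,-0.1315,0]],[[0,2.9,0],[0,-0.1315,0]]]'
python3 -c "
from h import *
go(.489,.44,.023,1.49)
f=grab_frame('wrist');np.savez('w1.npz',**f);crop(f,0,0,560,420,1.4,'w1.png')
print(f['mtx'],f['R'].round(3),(-f['R'].T@f['t']).round(3))
f=grab_frame('top');crop(f,120,150,140,140,5,'t1.png')
"
```

```text
t: 3.35
tcp_pos: [0.4904, 0.438, 0.1527]
tcp_rot: [0.707, -0.028, 0.028, -0.706]
ft_force: [-0.2, 1.3, 0.6]
finger_gap: 0.504
turn [ 0.     0.001 -0.   ] deg 0.1 | shift now-axes cm [-0.14 12.97  0.19] | shift after-turn axes cm [-0.15 12.97  0.18]
turn [-1.00e-03 -3.14e+00 -1.00e-03] deg 179.9 | shift now-axes cm [-0.14 12.97  0.19] | shift after-turn axes cm [ 0.15 12.97 -0.18]
t 3.35 tcp [0.4904 0.438  0.1527] jaw 1.491 down [-0. -0. -1.] j6 [ 0.73  0.33  0.28  1.52 -0.    0.81] gap 0.504 F [-0.2  1.3  0.6]
[[325.1922621    0.         274.42088278]
 [  0.         325.1922621  209.23842358]
 [  0.           0.           1.        ]] [[ 0.08   0.997 -0.002]
 [ 0.957 -0.076  0.279]
 [ 0.277 -0.024 -0.96 ]] [0.42  0.443 0.28 ]
```

View pics/w1.png

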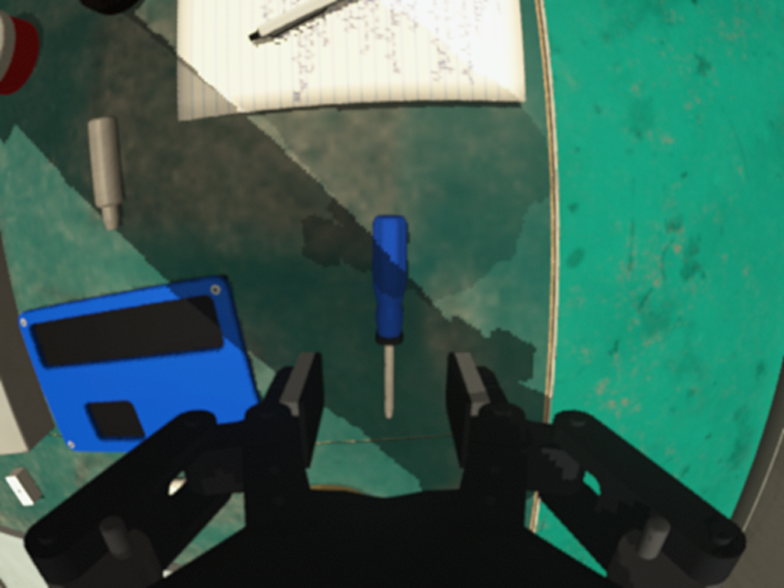

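The wrist view (1.4x) shows the nut driver lying between the fingers: handle end at (390,216), collar at (389,340), tip at (389,416). The nozzle runs from (101,119) to (112,228). I'll project these to world coordinates.

```bash
cat >> h.py <<'E'
def wray(f,u,v,z):
    K=f["mtx"]; a=np.array([u-K[0,2],v-K[1,2]]); r=np.hypot(*a); th=r/K[0,0]
    d=np.array([*(np.sin(th)*a/max(r,1e-9)),np.cos(th)]); d=f["R"].T@d; c=-f["R"].T@f["t"]
    return c+d*(z-c[2])/d[2]
def W(f,px,z,s=1.4,x0=0,y0=0): return wray(f,x0+(px[0]+.5)/s-.5,y0+(px[1]+.5)/s-.5,z)
def wseg(f,n,a,b,z,**k):
    A,B=W(f,a,z,**k),W(f,b,z,**k);d=A-B
    print(n,"mid",((A+B)/2).round(4),"len",np.linalg.norm(d).round(4),"yaw(b->a)",np.arctan2(d[1],d[0]).round(3))
E
python3 -c "
from h import *
f=dict(np.load('w1.npz'))
wseg(f,'nut h',(390,216),(389,340),.010)
wseg(f,'nut',(390,216),(389,416),.010)
wseg(f,'noz',(112,228),(101,119),.0095)
for p in [(22,318),(226,275)]: print(W(f,p,.011).round(4))
"
```

```text
nut h mid [0.4897 0.4399 0.01  ] len 0.0788 yaw(b->a) 3.057
nut mid [0.518  0.4378 0.01  ] len 0.1356 yaw(b->a) 3.061
noz mid [0.3997 0.2563 0.0095] len 0.0752 yaw(b->a) -0.02
[0.4951 0.1427 0.011 ]
[0.4775 0.3371 0.011 ]
```

```bash

python3 -m creep '[[[-0.14,4,0.18],[0,0,0]],[[0,4,0],[0,0,0]],[[0,2.5,0],[0,0,0]],[[0,1.5,0],[0,0,0]],[[0,0.9,0],[0,0,0]],[[0,0,0],[0,0,0]]]'
python3 -m creep '[[[0,0,0],[0,0,0]],[[0,0,0],[0,0,0]],[[0,0,0],[0,0,0]],[[0,0,0],[0,0,0]],[[0,0,0],[0,0,0]],[[0,0,0],[0,0,0]]]' 1
python3 -c "
from h import *
go(.489,.44,.023,1.49)
f=grab_frame('wrist');np.savez('w2.npz',**f);crop(f,0,0,560,420,1.4,'w2.png')"
```

```text
t: 4.05
tcp_pos: [0.4895, 0.4402, 0.0255]
tcp_rot: [0.706, -0.03, 0.03, -0.706]
ft_force: [-0.5, 0.8, -0.2]
finger_gap: 0.499
t: 4.65
tcp_pos: [0.4901, 0.4409, 0.0274]
tcp_rot: [-0.706, 0.029, -0.031, 0.707]
ft_force: [-0.4, -0.4, 6.4]
finger_gap: 0.216
turn [-0.002 -0.004  0.002] deg 0.3 | shift now-axes cm [-0.11  0.44 -0.1 ] | shift after-turn axes cm [-0.11  0.44 -0.1 ]
turn [-3.000e-03  3.137e+00 -4.000e-03] deg 179.8 | shift now-axes cm [-0.11  0.44 -0.1 ] | shift after-turn axes cm [0.11 0.44 0.1 ]
t 4.65 tcp [0.4901 0.4409 0.0274] jaw 1.486 down [ 0.002  0.002 -1.   ] j6 [0.73 0.37 0.08 1.28 0.   0.82] gap 0.216 F [-0.4 -0.4  6.4]
```

View pics/w2.png

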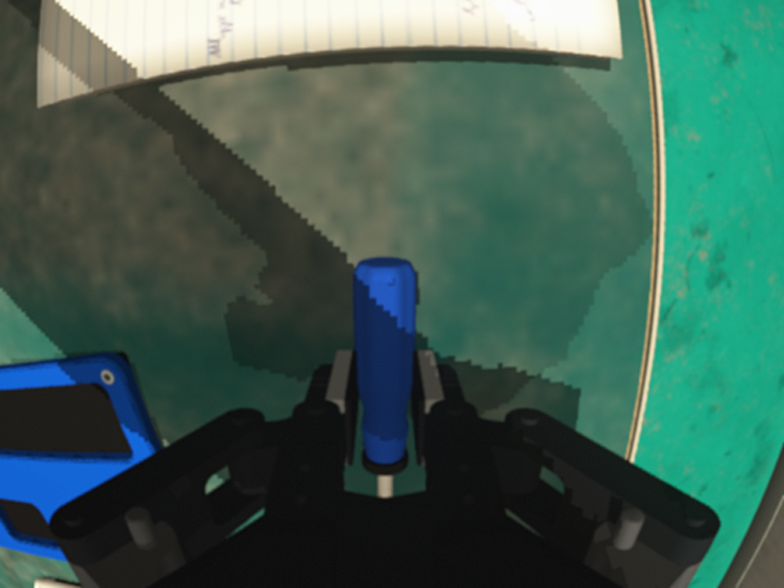

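The grip is riding on the upper part of the round handle: the gap is about 18 mm, there's 6 N of lift, and the TCP rose to 27 mm. I'll open and regrip lower.

```bash

python3 -m creep '[[[0,0,0],[0,0,0]],[[0,0,0],[0,0,0]],[[0,0,0],[0,0,0]]]' 0.1
python3 -c "
from h import *
go(.4893,.4397,.019,1.49)"
```

```text
t: 5.0
tcp_pos: [0.4893, 0.4401, 0.0253]
tcp_rot: [0.707, -0.03, 0.03, -0.706]
ft_force: [-0.2, 0.5, -0.2]
finger_gap: 0.451
turn [ 0.    -0.004 -0.   ] deg 0.2 | shift now-axes cm [ 0.01  0.63 -0.04] | shift after-turn axes cm [ 0.    0.63 -0.04]
turn [0.    3.138 0.   ] deg 179.8 | shift now-axes cm [ 0.01  0.63 -0.04] | shift after-turn axes cm [-0.    0.63  0.04]
t 5.0 tcp [0.4893 0.4401 0.0253] jaw 1.486 down [-0. -0. -1.] j6 [ 0.73  0.37  0.08  1.28 -0.    0.82] gap 0.451 F [-0.2  0.5 -0.2]
```

```bash

python3 -m creep '[[[0,0.3,0],[0,0,0]],[[0,0.3,-0.03],[0,0,0]],[[0,0,0],[0,0,0]],[[0,0,0],[0,0,0]]]' 
python3 -m creep '[[[0,0,0],[0,0,0]],[[0,0,0],[0,0,0]],[[0,0,0],[0,0,0]],[[0,0,0],[0,0,0]],[[0,0,0],[0,0,0]],[[0,0,0],[0,0,0]]]' 1
```

```text
t: 5.4
tcp_pos: [0.4892, 0.4397, 0.019]
tcp_rot: [0.707, -0.03, 0.03, -0.706]
ft_force: [1.2, -0.6, 0.8]
finger_gap: 0.454
t: 6.0
tcp_pos: [0.4894, 0.44, 0.0196]
tcp_rot: [-0.706, 0.03, -0.03, 0.707]
ft_force: [0.7, 0.6, 4.6]
finger_gap: 0.22
```

```bash

python3 -m creep '[[[0,0,0],[0,0,0]],[[0,-0.2,0],[0,0,0]],[[0,-0.2,0],[0,0,0]],[[0,0,0],[0,0,0]]]' 0.3
python3 -m creep '[[[0,0,0],[0,0,0]],[[0,0,0],[0,0,0]],[[0,0,0],[0,0,0]],[[0,0,0],[0,0,0]],[[0,0,0],[0,0,0]]]' 1
python3 -m creep '[[[0,-0.5,0],[0,0,0]],[[0,-2,0],[0,0,0]],[[0,-4,0],[0,0,0]],[[0,-4,0],[0,0,0]],[[0,-4,0],[0,0,0]],[[0,-4,0],[0,0,0]],[[0,-4,0],[0,0,0]],[[0,-4,0],[0,0,0]]]' 
python3 -c "
from h import *
go(.602,-.106,.25,-.045)
f=grab_frame('wrist');crop(f,0,0,560,420,1.4,'w3.png')"
```

```text
t: 6.4
tcp_pos: [0.4894, 0.4399, 0.0236]
tcp_rot: [-0.706, 0.03, -0.03, 0.707]
ft_force: [-0.6, -0.1, -1.0]
finger_gap: 0.352
t: 6.9
tcp_pos: [0.4895, 0.44, 0.0236]
tcp_rot: [-0.706, 0.03, -0.03, 0.707]
ft_force: [0.1, 0.5, 5.0]
finger_gap: 0.219
t: 7.7
tcp_pos: [0.4889, 0.4395, 0.2898]
tcp_rot: [0.707, -0.03, 0.03, -0.706]
ft_force: [-0.5, 0.5, -0.1]
finger_gap: 0.225
turn [ 1.000e-03  1.531e+00 -0.000e+00] deg 87.7 | shift now-axes cm [ 15.89   3.99 -53.39] | shift after-turn axes cm [53.98  3.98 13.75]
turn [-0.000e+00 -1.611e+00 -1.000e-03] deg 92.3 | shift now-axes cm [ 15.89   3.99 -53.39] | shift after-turn axes cm [-53.98   3.98 -13.75]
t 7.7 tcp [0.4889 0.4395 0.2898] jaw 1.486 down [-0. -0. -1.] j6 [0.73 0.39 0.62 1.8  0.   0.82] gap 0.225 F [-0.5  0.5 -0.1]
```

View pics/w3.png

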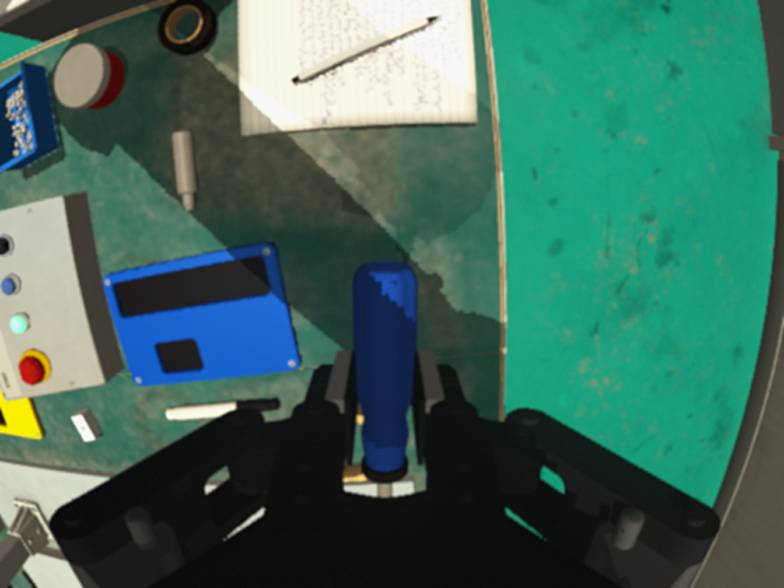

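Gripped and lifted; the gap is steady at 0.22. I'll carry it to the yellow tray.

```bash

python3 -m creep '[[[1.33,0,-4.45],[0,0,0]],[[1.33,0,-4.45],[0,0,0]],[[1.33,0,-4.45],[0,0,0]],[[1.33,0,-4.45],[0,0,0]],[[1.33,0,-4.45],[0,0,0]],[[1.33,0,-4.45],[0,0,0]],[[1.33,0,-4.45],[0,0,0]],[[1.33,0,-4.45],[0,0,0]]]' 
python3 -m creep '[[[1.33,0,-4.45],[0,0,0]],[[1.33,0,-4.45],[0,0,0]],[[1.33,0,-4.45],[0,0,0]],[[1.33,0,-4.45],[0,0,0]],[[0,0,0],[0,0.139,0]],[[0,0,0],[0,0.139,0]],[[0,0,0],[0,0.139,0]],[[0,0,0],[0,0.139,0]]]' 
python3 -m creep '[[[0,0,0],[0,0.139,0]],[[0,0,0],[0,0.139,0]],[[0,0,0],[0,0.139,0]],[[0,0,0],[0,0.139,0]],[[0,0,0],[0,0.139,0]],[[0,0,0],[0,0.139,0]],[[0,0,0],[0,0.139,0]],[[0,0,0],[0,0,0]]]' 
python3 -c "
from h import *
go(.603,-.104,.09,-.042)
"
```

```text
t: 8.55
tcp_pos: [0.565, 0.0742, 0.288]
tcp_rot: [0.706, -0.03, 0.03, -0.706]
ft_force: [1.4, -0.3, -0.2]
finger_gap: 0.219
t: 9.35
tcp_pos: [0.6029, -0.106, 0.2877]
tcp_rot: [0.67, -0.225, 0.224, -0.67]
ft_force: [-1.0, -0.2, -1.1]
finger_gap: 0.214
t: 10.15
tcp_pos: [0.6029, -0.1058, 0.2878]
tcp_rot: [-0.489, 0.511, -0.511, 0.488]
ft_force: [-0.5, -0.3, -0.9]
finger_gap: 0.219
turn [ 0.001 -0.003 -0.   ] deg 0.2 | shift now-axes cm [-0.17 19.78  0.02] | shift after-turn axes cm [-0.18 19.78 -0.  ]
turn [0.000e+00 3.139e+00 1.000e-03] deg 179.8 | shift now-axes cm [-0.17 19.78  0.02] | shift after-turn axes cm [ 0.18 19.78  0.  ]
t 10.15 tcp [ 0.6029 -0.1058  0.2878] jaw -0.045 down [-0.001  0.    -1.   ] j6 [-0.17  0.27  0.46  1.76  0.    1.44] gap 0.219 F [-0.5 -0.3 -0.9]
```

```bash

python3 -m creep '[[[-0.17,4,0],[0,0,0]],[[0,4,0],[0,0,0]],[[0,4,0],[0,0,0]],[[0,4,0],[0,0,0]],[[0,3,0],[0,0,0]],[[0,2,0],[0,0,0]],[[0,0,0],[0,0,0]]]' 
python3 -c "
from h import *
go(.603,-.104,.029,-.042)
f=grab_frame('wrist');np.savez('w4.npz',**f);crop(f,0,0,560,420,1.4,'w4.png')
f=grab_frame('top');crop(f,250,150,200,100,4,'t4.png')"
```

```text
t: 10.85
tcp_pos: [0.6011, -0.1037, 0.0747]
tcp_rot: [-0.491, 0.511, -0.508, 0.489]
ft_force: [0.7, -0.1, -1.0]
finger_gap: 0.218
turn [ 0.006  0.003 -0.001] deg 0.4 | shift now-axes cm [0.02 4.57 0.21] | shift after-turn axes cm [0.02 4.57 0.19]
turn [-1.000e-03 -3.139e+00 -9.000e-03] deg 179.8 | shift now-axes cm [0.02 4.57 0.21] | shift after-turn axes cm [-0.02  4.57 -0.19]
t 10.85 tcp [ 0.6011 -0.1037  0.0747] jaw -0.039 down [-0.006  0.001 -1.   ] j6 [-0.17  0.24  0.01  1.35 -0.    1.44] gap 0.218 F [ 0.7 -0.1 -1. ]
```

View pics/w4.png

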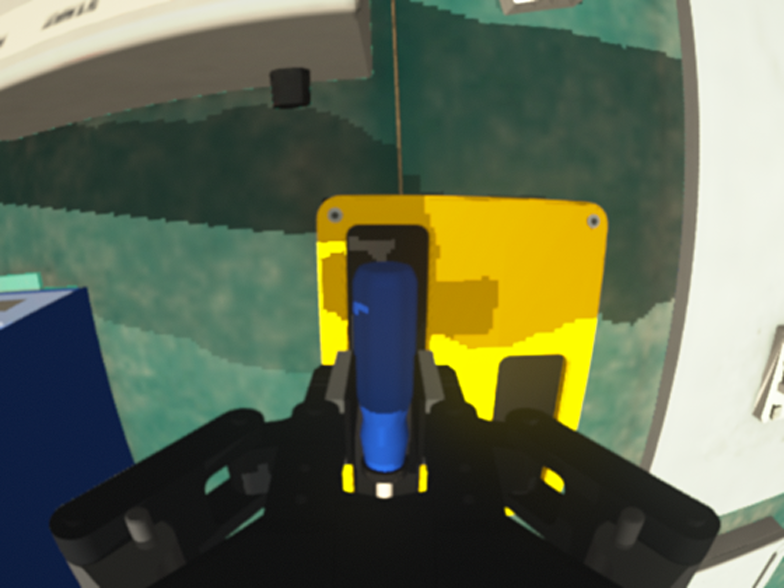

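The wrist view shows the handle (385,265–470) centred over the long pocket (348–428). I'll lower it.

```bash

python3 -m creep '[[[0,2,0.1],[0,0,0]],[[0,1.3,0],[0,0,0]],[[0,0.7,0],[0,0,0]],[[0,0.3,0],[0,0,0]],[[0,0.15,0],[0,0,0]],[[0,0,0],[0,0,0]],[[0,0,0],[0,0,0]]]' 
python3 -c "
from h import *
go(.603,-.104,.029,-.042)"
```

```text
t: 11.65
tcp_pos: [0.6045, -0.1042, 0.0344]
tcp_rot: [0.489, -0.51, 0.511, -0.489]
ft_force: [-0.5, 1.6, 0.5]
finger_gap: 0.221
turn [-0.001 -0.001  0.   ] deg 0.1 | shift now-axes cm [-0.01  0.54 -0.15] | shift after-turn axes cm [-0.01  0.54 -0.15]
turn [-0.000e+00  3.141e+00 -1.000e-03] deg 179.9 | shift now-axes cm [-0.01  0.54 -0.15] | shift after-turn axes cm [0.01 0.54 0.15]
t 11.65 tcp [ 0.6045 -0.1042  0.0344] jaw -0.043 down [ 0.001 -0.    -1.   ] j6 [-0.17  0.26 -0.04  1.27  0.    1.44] gap 0.221 F [-0.5  1.6  0.5]
```

```bash

python3 -m creep '[[[0,0.2,-0.1],[0,0,0]],[[0,0.2,0],[0,0,0]],[[0,0.1,0],[0,0,0]],[[0,0,0],[0,0,0]],[[0,0,0],[0,0,0]]]'
```

```text
t: 12.15
tcp_pos: [0.6032, -0.1041, 0.0288]
tcp_rot: [-0.489, 0.511, -0.511, 0.489]
ft_force: [0.5, -0.6, -0.8]
finger_gap: 0.222
```

```bash

python3 -m creep '[[[0,0,0],[0,0,0]],[[0,0,0],[0,0,0]],[[0,0,0],[0,0,0]],[[0,0,0],[0,0,0]]]' 0.2
python3 -m creep '[[[0,-1,0],[0,0,0]],[[0,-3,0],[0,0,0]],[[0,-4,0],[0,0,0]],[[0,-4,0],[0,0,0]],[[0,-4,0],[0,0,0]],[[0,-4,0],[0,0,0]],[[0,-4,0],[0,0,0]],[[0,0,0],[0,0,0]]]'
python3 -c "
from h import *
go(.395,.257,.12,1.556)
f=grab_frame('wrist');np.savez('w5.npz',**f);crop(f,0,0,560,420,1.4,'w5.png')"
```

```text
t: 12.55
tcp_pos: [0.6032, -0.1041, 0.0289]
tcp_rot: [0.489, -0.511, 0.511, -0.489]
ft_force: [-0.4, -0.0, -0.4]
finger_gap: 0.4
t: 13.35
tcp_pos: [0.6042, -0.1043, 0.276]
tcp_rot: [0.487, -0.508, 0.513, -0.491]
ft_force: [0.5, -0.5, -0.5]
finger_gap: 0.4
turn [-0.008  1.543 -0.006] deg 88.4 | shift now-axes cm [-35.21  15.35 -22.59] | shift after-turn axes cm [ 21.45  15.6  -35.81]
turn [-0.006 -1.599  0.008] deg 91.6 | shift now-axes cm [-35.21  15.35 -22.59] | shift after-turn axes cm [-21.45  15.6   35.81]
t 13.35 tcp [ 0.6042 -0.1043  0.276 ] jaw -0.043 down [ 0.009 -0.002 -1.   ] j6 [-0.17  0.25  0.41  1.73  0.    1.44] gap 0.4 F [ 0.5 -0.5 -0.5]
```

View pics/w5.png

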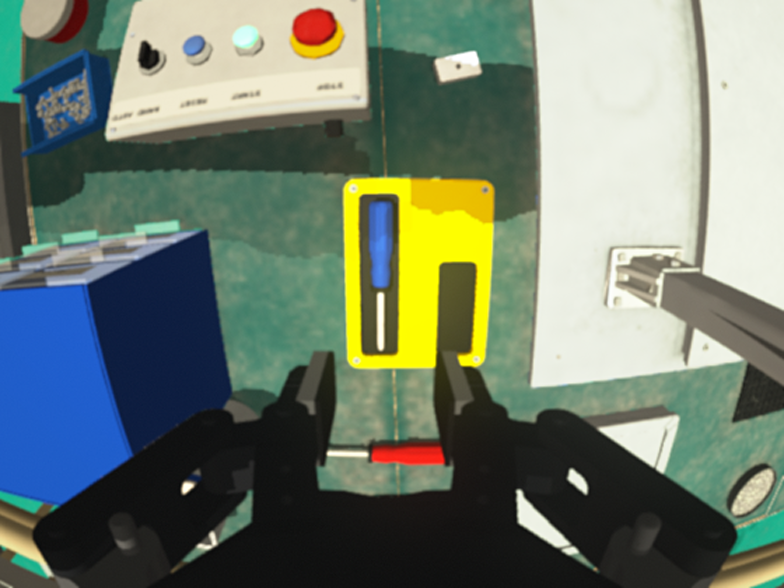

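The nut driver lies in the long pocket, from (380,203) to (381,350) in the picture. I'll measure the tray from this view, then go for the nozzle.

```bash
python3 -c "
from h import *
f=dict(np.load('w5.npz'))
for p in [(345,181),(492,181),(484,367),(349,369)]: print('tray',W(f,p,.011).round(4))
q=np.array([W(f,p,.011) for p in [(345,181),(492,181),(484,367),(349,369)]]);print(q.mean(0).round(4),'yaw',np.arctan2(*(q[1]-q[0])[[1,0]]),np.arctan2(*(q[2]-q[3])[[1,0]]),np.arctan2(*(q[0]-q[3])[[1,0]])-1.5708)
q=np.array([W(f,p,.011) for p in [(441,263),(476,264),(473,354),(438,352)]]);print('short',q.mean(0).round(4))
"
python3 -m creep '[[[-3.91,0,-2.51],[0,0,0]],[[-3.91,0,-2.51],[0,0,0]],[[-3.91,0,-2.51],[0,0,0]],[[-3.91,0,-2.51],[0,0,0]],[[-3.91,0,-2.51],[0,0,0]],[[-3.91,0,-2.51],[0,0,0]],[[-3.91,0,-2.51],[0,0,0]],[[-3.91,0,-2.51],[0,0,0]]]' 
python3 -m creep '[[[-3.91,0,-2.51],[0,0,0]],[[0,0,0],[0,-0.145,0]],[[0,0,0],[0,-0.145,0]],[[0,0,0],[0,-0.145,0]],[[0,0,0],[0,-0.145,0]],[[0,0,0],[0,-0.145,0]],[[0,0,0],[0,-0.145,0]],[[0,0,0],[0,-0.145,0]]]' 
python3 -m creep '[[[0,2.8,0],[0,-0.145,0]],[[0,2.8,0],[0,-0.145,0]],[[0,2.8,0],[0,-0.145,0]],[[0,2.8,0],[0,-0.145,0]],[[0,2.8,0],[0,0,0]],[[0,0,0],[0,0,0]],[[0,0,0],[0,0,0]]]' 
python3 -c "
from h import *
go(.395,.257,.0235,1.556)
f=grab_frame('wrist');np.savez('w6.npz',**f);crop(f,0,0,560,420,1.4,'w6.png')"
```

```text
tray [ 0.5753 -0.0479  0.011 ]
tray [ 0.7026 -0.0519  0.011 ]
tray [ 0.6979 -0.2282  0.011 ]
tray [ 0.5676 -0.223   0.011 ]
[ 0.6359 -0.1377  0.011 ] yaw -0.03142543098183731 -0.04008862540784387 -0.04415645511650079
short [ 0.6707 -0.1681  0.011 ]
t: 14.2
tcp_pos: [0.4144, 0.2182, 0.2681]
tcp_rot: [-0.489, 0.511, -0.511, 0.489]
ft_force: [0.7, -0.0, -0.9]
finger_gap: 0.399
t: 15.0
tcp_pos: [0.3922, 0.257, 0.268]
tcp_rot: [0.677, -0.207, 0.206, -0.676]
ft_force: [0.2, 0.5, 0.4]
finger_gap: 0.4
t: 15.7
tcp_pos: [0.3922, 0.257, 0.1289]
tcp_rot: [0.707, -0.007, 0.007, -0.707]
ft_force: [0.4, 0.4, 0.5]
finger_gap: 0.403
turn [ 0.001 -0.005 -0.001] deg 0.3 | shift now-axes cm [2.900e-01 1.054e+01 1.000e-02] | shift after-turn axes cm [2.800e-01 1.054e+01 1.000e-02]
turn [1.000e-03 3.137e+00 1.000e-03] deg 179.7 | shift now-axes cm [2.900e-01 1.054e+01 1.000e-02] | shift after-turn axes cm [-2.800e-01  1.054e+01 -1.000e-02]
t 15.7 tcp [0.3922 0.257  0.1289] jaw 1.551 down [-0.001 -0.001 -1.   ] j6 [ 0.58 -0.12 -0.26  1.43 -0.    0.6 ] gap 0.403 F [0.4 0.4 0.5]
```

View pics/w6.png

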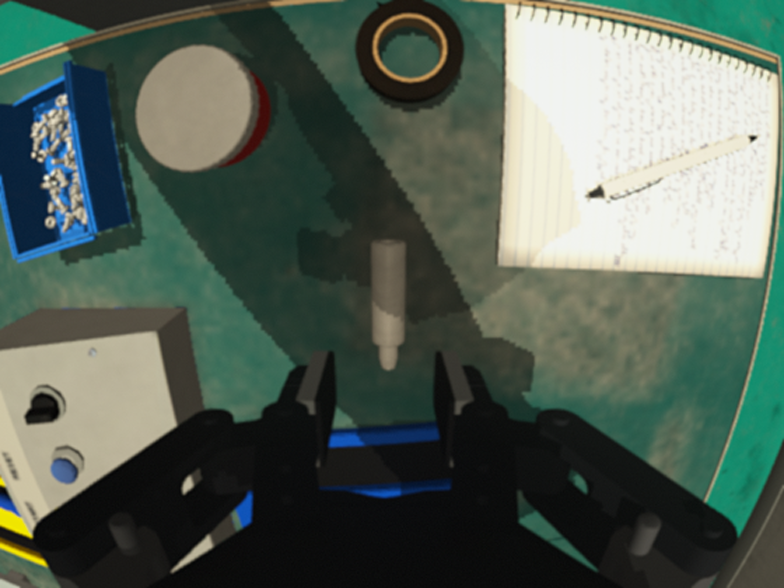

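The nozzle lies between the fingers, from tail (389,240) through the body end at (388,345) to the tip at (389,369).

```bash
python3 -c "
from h import *
f=dict(np.load('w6.npz'))
wseg(f,'body',(388,345),(389,240),.0095)
wseg(f,'all',(389,369),(389,240),.0095)
"
```

```text
body mid [0.3935 0.258  0.0095] len 0.0619 yaw(b->a) -0.027
all mid [0.4013 0.2581 0.0095] len 0.0775 yaw(b->a) -0.017
```

```bash

python3 -m creep '[[[0.18,4,0.08],[0,0,0]],[[0,3,0],[0,0,0]],[[0,2,0],[0,0,0]],[[0,1,0],[0,0,0]],[[0,0.5,0],[0,0,0]],[[0,0,0],[0,0,0]],[[0,0,0],[0,0,0]]]'
python3 -c "
from h import *
go(.394,.2577,.0225,1.551)"
```

```text
t: 16.45
tcp_pos: [0.3951, 0.2584, 0.0251]
tcp_rot: [-0.707, 0.006, -0.007, 0.707]
ft_force: [-0.5, 0.7, 0.1]
finger_gap: 0.399
turn [-0.001  0.001  0.002] deg 0.1 | shift now-axes cm [-0.11  0.26 -0.08] | shift after-turn axes cm [-0.11  0.26 -0.08]
turn [ 2.000e-03 -3.141e+00  2.000e-03] deg 179.9 | shift now-axes cm [-0.11  0.26 -0.08] | shift after-turn axes cm [0.11 0.26 0.08]
t 16.45 tcp [0.3951 0.2584 0.0251] jaw 1.552 down [ 0.002  0.001 -1.   ] j6 [ 0.58 -0.07 -0.41  1.22  0.    0.6 ] gap 0.399 F [-0.5  0.7  0.1]
```

```bash

python3 -m creep '[[[-0.1,0.25,-0.08],[0,0,0]],[[0,0,0],[0,0,0]],[[0,0,0],[0,0,0]]]'
python3 -m creep '[[[0,0,0],[0,0,0]],[[0,0,0],[0,0,0]],[[0,0,0],[0,0,0]],[[0,0,0],[0,0,0]],[[0,0,0],[0,0,0]]]' 1
python3 -m creep '[[[0,-0.5,0],[0,0,0]],[[0,-2,0],[0,0,0]],[[0,-4,0],[0,0,0]],[[0,-4,0],[0,0,0]],[[0,-4,0],[0,0,0]],[[0,-4,0],[0,0,0]],[[0,-4,0],[0,0,0]],[[0,-4,0],[0,0,0]]]' 
python3 -c "
from h import *
go(.671,-.1761,.20,-.042)
f=grab_frame('wrist');crop(f,0,0,560,420,1.4,'w7.png')"
```

```text
t: 16.75
tcp_pos: [0.3935, 0.2572, 0.0216]
tcp_rot: [-0.707, 0.007, -0.007, 0.707]
ft_force: [0.9, 0.6, -0.3]
finger_gap: 0.404
t: 17.25
tcp_pos: [0.3936, 0.2573, 0.0217]
tcp_rot: [-0.707, 0.006, -0.007, 0.707]
ft_force: [-1.7, -0.5, 5.5]
finger_gap: 0.201
t: 18.05
tcp_pos: [0.3931, 0.257, 0.2879]
tcp_rot: [0.707, -0.007, 0.007, -0.707]
ft_force: [1.3, 0.6, -0.7]
finger_gap: 0.207
turn [-0.    -1.548 -0.   ] deg 88.7 | shift now-axes cm [ 28.6    8.79 -42.78] | shift after-turn axes cm [-42.1    8.79 -29.59]
turn [ 0.     1.594 -0.   ] deg 91.3 | shift now-axes cm [ 28.6    8.79 -42.78] | shift after-turn axes cm [42.1   8.79 29.59]
t 18.05 tcp [0.3931 0.257  0.2879] jaw 1.552 down [-0. -0. -1.] j6 [ 0.58 -0.09  0.08  1.74 -0.    0.6 ] gap 0.207 F [ 1.3  0.6 -0.7]
```

View pics/w7.png

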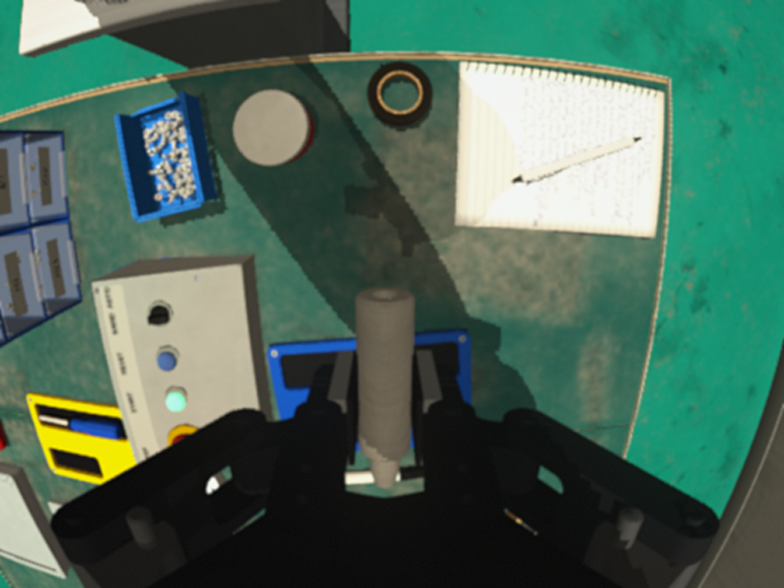

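```bash

python3 -m creep '[[[2.6,0,-3.74],[0,0,0]],[[2.6,0,-3.74],[0,0,0]],[[2.6,0,-3.74],[0,0,0]],[[2.6,0,-3.74],[0,0,0]],[[2.6,0,-3.74],[0,0,0]],[[2.6,0,-3.74],[0,0,0]],[[2.6,0,-3.74],[0,0,0]],[[2.6,0,-3.74],[0,0,0]]]' 
python3 -m creep '[[[2.6,1,-3.74],[0,0,0]],[[2.6,1,-3.74],[0,0,0]],[[2.6,1,-3.74],[0,0,0]],[[0,1,0],[0,0.145,0]],[[0,1,0],[0,0.145,0]],[[0,1,0],[0,0.145,0]],[[0,1,0],[0,0.145,0]],[[0,1,0],[0,0.145,0]]]' 
python3 -m creep '[[[0,0,0],[0,0.145,0]],[[0,0,0],[0,0.145,0]],[[0,0,0],[0,0.145,0]],[[0,0,0],[0,0.145,0]],[[0,0,0],[0,0.145,0]],[[0,0,0],[0,0.145,0]],[[0,0,0],[0,0,0]],[[0,0,0],[0,0,0]]]' 
python3 -c "
from h import *
go(.671,-.160,.075,-.042)"
```

```text
t: 18.9
tcp_pos: [0.5964, -0.0477, 0.2861]
tcp_rot: [-0.707, 0.007, -0.007, 0.707]
ft_force: [1.3, 0.1, 0.4]
finger_gap: 0.2
t: 19.7
tcp_pos: [0.6715, -0.1596, 0.2054]
tcp_rot: [0.658, -0.259, 0.259, -0.658]
ft_force: [0.2, 0.4, -0.2]
finger_gap: 0.205
t: 20.5
tcp_pos: [0.6715, -0.1595, 0.206]
tcp_rot: [-0.49, 0.51, -0.509, 0.49]
ft_force: [-0.4, -0.4, -0.5]
finger_gap: 0.204
turn [ 0.001  0.003 -0.   ] deg 0.2 | shift now-axes cm [ 0.06 13.1  -0.04] | shift after-turn axes cm [ 0.05 13.1  -0.05]
turn [-0.000e+00 -3.138e+00 -1.000e-03] deg 179.8 | shift now-axes cm [ 0.06 13.1  -0.04] | shift after-turn axes cm [-0.05 13.1   0.05]
t 20.5 tcp [ 0.6715 -0.1595  0.206 ] jaw -0.039 down [-0.001  0.    -1.   ] j6 [-0.23  0.43  0.51  1.65 -0.    1.38] gap 0.204 F [-0.4 -0.4 -0.5]
```

```bash

python3 -m creep '[[[0,4,0],[0,0,0]],[[0,4,0],[0,0,0]],[[0,3,0],[0,0,0]],[[0,2,0],[0,0,0]],[[0,0,0],[0,0,0]],[[0,0,0],[0,0,0]],[[0,0,0],[0,0,0]]]' 
python3 -c "
from h import *
go(.671,-.160,.0285,-.042)
f=grab_frame('wrist');crop(f,0,0,560,420,1.4,'w8.png')"
```

```text
t: 21.2
tcp_pos: [0.6724, -0.1597, 0.0783]
tcp_rot: [0.489, -0.51, 0.511, -0.49]
ft_force: [0.3, -0.2, -0.5]
finger_gap: 0.199
turn [-0.002  0.     0.   ] deg 0.1 | shift now-axes cm [ 0.03  4.98 -0.15] | shift after-turn axes cm [ 0.04  4.98 -0.14]
turn [ 1.000e-03 -3.141e+00  4.000e-03] deg 180.0 | shift now-axes cm [ 0.03  4.98 -0.15] | shift after-turn axes cm [-0.04  4.98  0.14]
t 21.2 tcp [ 0.6724 -0.1597  0.0783] jaw -0.042 down [ 0.002 -0.001 -1.   ] j6 [-0.23  0.42  0.25  1.4   0.    1.38] gap 0.199 F [ 0.3 -0.2 -0.5]
```

View pics/w8.png

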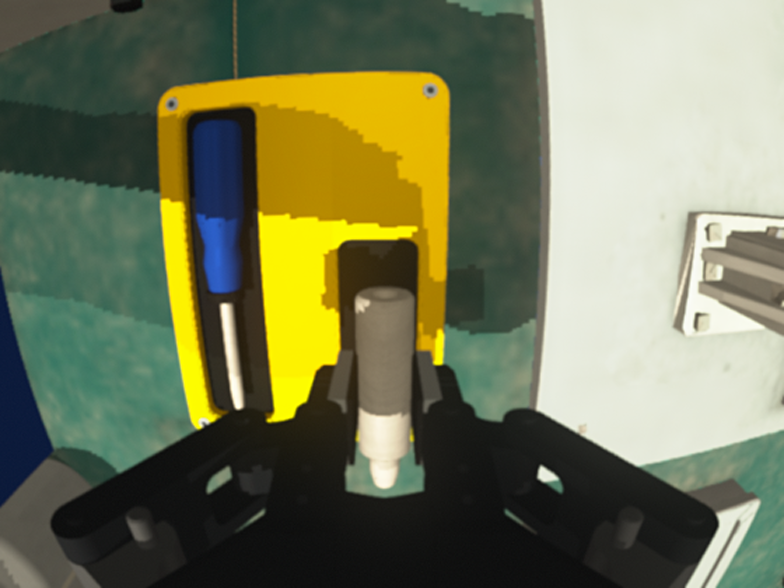

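The nozzle is over the short pocket (340–417), about 1–2 mm right of centre. I'll correct and lower it.

```bash

python3 -m creep '[[[0,2,-0.1],[0,0,0]],[[0,1.5,0],[0,0,0]],[[0,0.8,0],[0,0,0]],[[0,0.4,0],[0,0,0]],[[0,0,0],[0,0,0]],[[0,0,0],[0,0,0]]]' 
python3 -c "
from h import *
go(.671,-.160,.028,-.042)"
```

```text
t: 21.85
tcp_pos: [0.6709, -0.1596, 0.0299]
tcp_rot: [0.489, -0.51, 0.511, -0.489]
ft_force: [0.3, 0.9, -0.5]
finger_gap: 0.204
turn [-0.001 -0.001  0.   ] deg 0.1 | shift now-axes cm [0.04 0.19 0.01] | shift after-turn axes cm [0.04 0.19 0.01]
turn [-0.000e+00  3.141e+00 -1.000e-03] deg 179.9 | shift now-axes cm [0.04 0.19 0.01] | shift after-turn axes cm [-0.04  0.19 -0.01]
t 21.85 tcp [ 0.6709 -0.1596  0.0299] jaw -0.043 down [ 0.001 -0.    -1.   ] j6 [-0.23  0.44  0.18  1.31 -0.    1.38] gap 0.204 F [ 0.3  0.9 -0.5]
```

```bash

python3 -m creep '[[[0,0.1,0],[0,0,0]],[[0,0.05,0],[0,0,0]],[[0,0,0],[0,0,0]],[[0,0,0],[0,0,0]]]' 
python3 -m creep '[[[0,0,0],[0,0,0]],[[0,0,0],[0,0,0]],[[0,0,0],[0,0,0]],[[0,0,0],[0,0,0]]]' 0.2
python3 -m creep '[[[0,-1,0],[0,0,0]],[[0,-3,0],[0,0,0]],[[0,-4,0],[0,0,0]],[[0,-4,0],[0,0,0]],[[0,-4,0],[0,0,0]],[[0,-4,0],[0,0,0]],[[0,0,0],[0,0,0]],[[0,0,0],[0,0,0]]]'
python3 -c "
from h import *
go(.6277,-.323,.13,1.52)
f=grab_frame('wrist');np.savez('w9.npz',**f);crop(f,0,0,560,420,1.4,'w9.png')"
```

```text
t: 22.25
tcp_pos: [0.6707, -0.1595, 0.0279]
tcp_rot: [0.489, -0.511, 0.511, -0.489]
ft_force: [0.2, -1.1, -0.4]
finger_gap: 0.203
t: 22.65
tcp_pos: [0.6706, -0.1595, 0.0278]
tcp_rot: [0.489, -0.511, 0.511, -0.489]
ft_force: [0.2, -0.0, -0.1]
finger_gap: 0.397
t: 23.45
tcp_pos: [0.6711, -0.1596, 0.2296]
tcp_rot: [0.489, -0.51, 0.512, -0.49]
ft_force: [-0.1, 0.1, -1.7]
finger_gap: 0.4
turn [-0.002 -1.563  0.003] deg 89.6 | shift now-axes cm [16.51  9.96 -3.66] | shift after-turn axes cm [ -3.5    9.96 -16.54]
turn [-0.003  1.579 -0.002] deg 90.4 | shift now-axes cm [16.51  9.96 -3.66] | shift after-turn axes cm [ 3.5   9.96 16.54]
t 23.45 tcp [ 0.6711 -0.1596  0.2296] jaw -0.043 down [ 0.003 -0.001 -1.   ] j6 [-0.23  0.44  0.57  1.7   0.    1.38] gap 0.4 F [-0.1  0.1 -1.7]
```

View pics/w9.png

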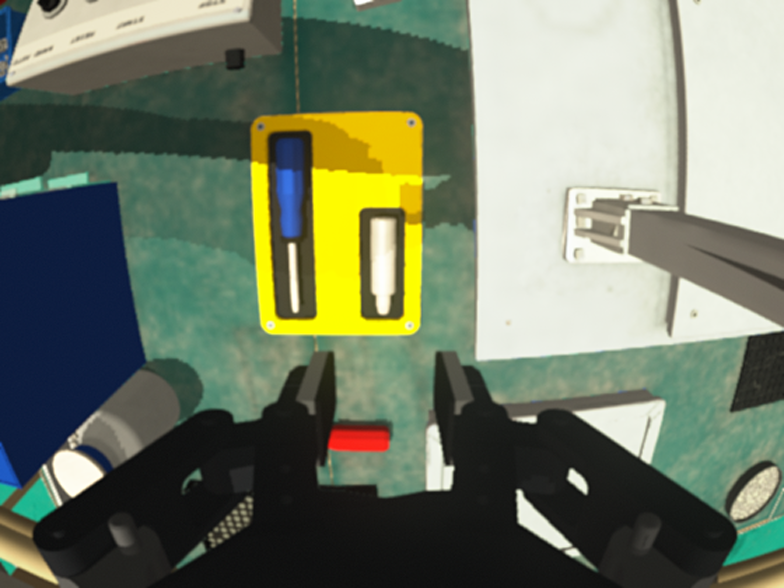

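Nut driver and nozzle both lie within their yellow-tray pockets; the nozzle spans (383,217)–(382,312) in the picture. Now the red screwdriver.

```bash

python3 -m creep '[[[4.1,0,-0.92],[0,0,0]],[[4.1,0,-0.92],[0,0,0]],[[4.1,0,-0.92],[0,0,0]],[[4.1,0,-0.92],[0,0,0]],[[0,0,0],[0,0.1435,0]],[[0,0,0],[0,0.1435,0]],[[0,0,0],[0,0.1435,0]],[[0,0,0],[0,0.1435,0]]]' 
python3 -m creep '[[[0,1.4,0],[0,0.1435,0]],[[0,1.4,0],[0,0.1435,0]],[[0,1.4,0],[0,0.1435,0]],[[0,1.4,0],[0,0.1435,0]],[[0,1.4,0],[0,0.1435,0]],[[0,1.4,0],[0,0.1435,0]],[[0,1.4,0],[0,0.1435,0]],[[0,0,0],[0,0,0]]]' 
python3 -c "
from h import *
go(.6277,-.323,.0245,1.52)
f=grab_frame('wrist');np.savez('w10.npz',**f);crop(f,0,0,560,420,1.4,'w10.png')"
```

```text
t: 24.3
tcp_pos: [0.6262, -0.3217, 0.2259]
tcp_rot: [-0.323, 0.63, -0.628, 0.322]
ft_force: [-0.1, 0.7, 0.3]
finger_gap: 0.396
t: 25.1
tcp_pos: [0.6253, -0.3209, 0.1258]
tcp_rot: [0.017, 0.708, -0.706, -0.021]
ft_force: [-0.1, 0.4, 0.3]
finger_gap: 0.401
turn [ 0.002 -0.002  0.005] deg 0.4 | shift now-axes cm [-0.31 10.13  0.22] | shift after-turn axes cm [-0.25 10.13  0.2 ]
turn [-0.009  3.14   0.004] deg 179.9 | shift now-axes cm [-0.31 10.13  0.22] | shift after-turn axes cm [ 0.25 10.13 -0.2 ]
t 25.1 tcp [ 0.6253 -0.3209  0.1258] jaw -1.624 down [-0.005  0.003 -1.   ] j6 [-0.47  0.46  0.39  1.51  0.    2.72] gap 0.401 F [-0.1  0.4  0.3]
```

View pics/w10.png

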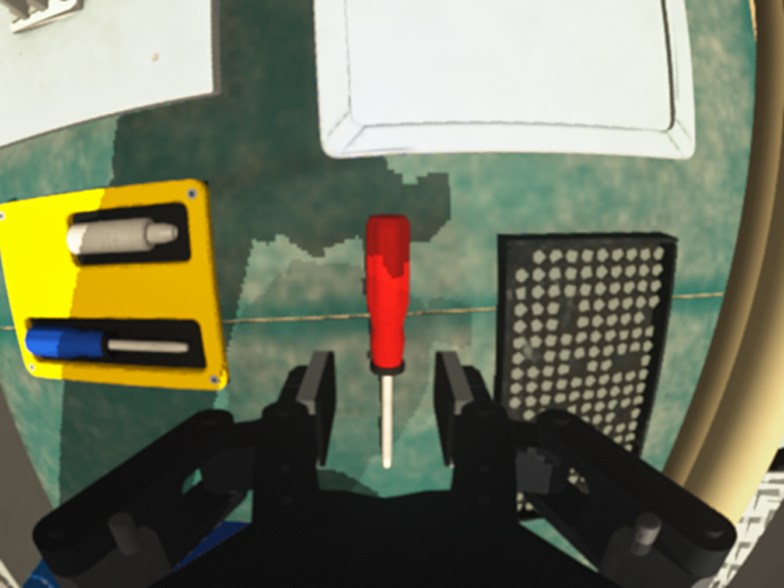

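The red handle runs from (388,215) to (387,370), with its tip at (387,466). The black grid tray is clear of the fingers.

```bash
python3 -c "
from h import *
f=dict(np.load('w10.npz'))
wseg(f,'handle',(388,215),(387,370),.0115)
wseg(f,'all',(388,215),(387,466),.0115)
wseg(f,'grid edge',(500,235),(498,400),.01)
"
```

```text
handle mid [ 0.6233 -0.3234  0.0115] len 0.0903 yaw(b->a) -0.058
all mid [ 0.5876 -0.3216  0.0115] len 0.1619 yaw(b->a) -0.055
grid edge mid [ 0.6033 -0.3879  0.01  ] len 0.1031 yaw(b->a) 0.018
```

```bash

python3 -m creep '[[[-0.08,4,0.24],[0,0,0]],[[0,3,0],[0,0,0]],[[0,2,0],[0,0,0]],[[0,0.8,0],[0,0,0]],[[0,0,0],[0,0,0]],[[0,0,0],[0,0,0]],[[0,0,0],[0,0,0]]]'
python3 -c "
from h import *
go(.626,-.3234,.0240,-1.625)"
```

```text
t: 25.85
tcp_pos: [0.6283, -0.3246, 0.0337]
tcp_rot: [-0.018, -0.706, 0.707, 0.017]
ft_force: [-0.1, -0.5, 0.9]
finger_gap: 0.403
turn [-0.001  0.004 -0.002] deg 0.3 | shift now-axes cm [ 0.24  0.97 -0.1 ] | shift after-turn axes cm [ 0.23  0.97 -0.1 ]
turn [-4.000e-03 -3.137e+00  2.000e-03] deg 179.8 | shift now-axes cm [ 0.24  0.97 -0.1 ] | shift after-turn axes cm [-0.23  0.97  0.1 ]
t 25.85 tcp [ 0.6283 -0.3246  0.0337] jaw -1.621 down [ 0.002 -0.001 -1.   ] j6 [-0.48  0.48  0.24  1.33  0.    2.71] gap 0.403 F [-0.1 -0.5  0.9]
```

```bash

python3 -m creep '[[[0.2,0.5,-0.08],[0,0,0]],[[0,0.3,0],[0,0,0]],[[0,0.1,0],[0,0,0]],[[0,0,0],[0,0,0]],[[0,0,0],[0,0,0]]]'
python3 -m creep '[[[0,0,0],[0,0,0]],[[0,0,0],[0,0,0]],[[0,0,0],[0,0,0]],[[0,0,0],[0,0,0]],[[0,0,0],[0,0,0]]]' 1

```

```text
t: 26.35
tcp_pos: [0.6256, -0.3233, 0.0229]
tcp_rot: [-0.018, -0.707, 0.707, 0.018]
ft_force: [0.3, 0.9, 0.2]
finger_gap: 0.395
t: 26.85
tcp_pos: [0.6257, -0.3234, 0.0232]
tcp_rot: [-0.018, -0.707, 0.707, 0.018]
ft_force: [0.0, -0.1, 3.7]
finger_gap: 0.252
```

```bash

python3 -m creep '[[[0,-0.5,0],[0,0,0]],[[0,-2,0],[0,0,0]],[[0,-4,0],[0,0,0]],[[0,-4,0],[0,0,0]],[[0,-4,0],[0,0,0]],[[0,-4,0],[0,0,0]],[[0,-3,-3],[0,0,0]],[[0,0,-4],[0,0,0]]]' 
python3 -m creep '[[[0,0,-4],[0,-0.141,0]],[[0,0,0],[0,-0.141,0]],[[0,0,0],[0,-0.141,0]],[[0,0,0],[0,-0.141,0]],[[0,0,0],[0,-0.141,0]],[[0,0,0],[0,-0.141,0]],[[0,0,0],[0,-0.141,0]],[[0,0,0],[0,-0.141,0]]]' 
python3 -m creep '[[[0,0,0],[0,-0.141,0]],[[0,0,0],[0,-0.141,0]],[[0,0,0],[0,-0.141,0]],[[0,0,0],[0,-0.141,0]],[[0,0,0],[0,0,0]],[[0,0,0],[0,0,0]]]' 
python3 -c "
from h import *
go(.5127,.275,.09,.068)
f=grab_frame('wrist');crop(f,0,0,560,420,1.4,'w11.png')"
```

```text
t: 27.65
tcp_pos: [0.6297, -0.2545, 0.2426]
tcp_rot: [-0.021, -0.706, 0.708, 0.017]
ft_force: [0.9, -0.3, -0.9]
finger_gap: 0.258
t: 28.45
tcp_pos: [0.6309, -0.2133, 0.2376]
tcp_rot: [-0.365, 0.606, -0.606, 0.364]
ft_force: [0.3, -0.2, -0.5]
finger_gap: 0.253
t: 29.05
tcp_pos: [0.631, -0.2134, 0.2376]
tcp_rot: [0.516, -0.483, 0.483, -0.516]
ft_force: [-0.4, 0.2, -0.6]
finger_gap: 0.254
turn [ 0.    -0.002 -0.   ] deg 0.1 | shift now-axes cm [-49.51  14.78  -8.56] | shift after-turn axes cm [-49.53  14.76  -8.48]
turn [0.00e+00 3.14e+00 1.00e-03] deg 179.9 | shift now-axes cm [-49.51  14.78  -8.56] | shift after-turn axes cm [49.53 14.76  8.48]
t 29.05 tcp [ 0.631  -0.2134  0.2376] jaw 0.066 down [-0.  0. -1.] j6 [-0.33  0.38  0.5   1.7   0.    1.18] gap 0.254 F [-0.4  0.2 -0.6]
```

View pics/w11.png

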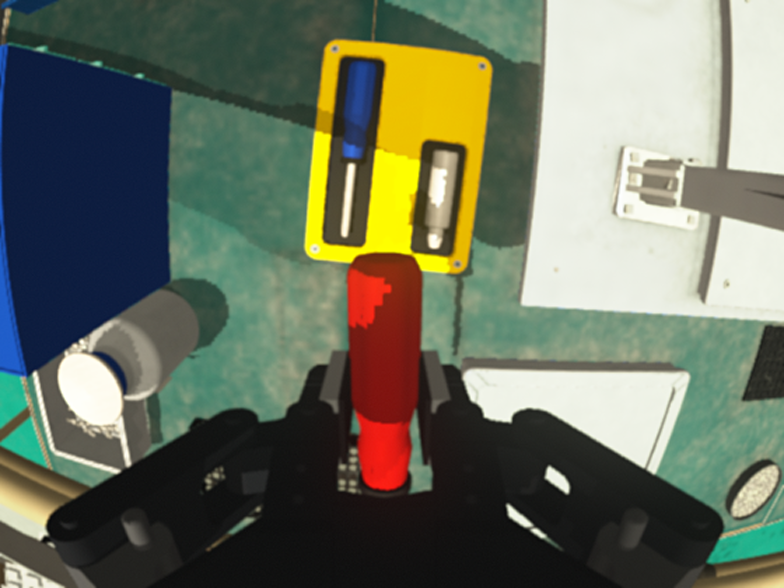

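```bash

python3 -m creep '[[[-4.5,0,-0.78],[0,0,0]],[[-4.5,0,-0.78],[0,0,0]],[[-4.5,0,-0.78],[0,0,0]],[[-4.5,0,-0.78],[0,0,0]],[[-4.5,0,-0.78],[0,0,0]],[[-4.5,0,-0.78],[0,0,0]],[[-4.5,0,-0.78],[0,0,0]],[[-4.5,0,-0.78],[0,0,0]]]' 
python3 -m creep '[[[-4.5,0,-0.78],[0,0,0]],[[-4.5,0,-0.78],[0,0,0]],[[-4.5,2,-0.78],[0,0,0]],[[0,4,0],[0,0,0]],[[0,4,0],[0,0,0]],[[0,4,0],[0,0,0]],[[0,0,0],[0,0,0]],[[0,0,0],[0,0,0]]]' 
python3 -c "
from h import *
go(.5127,.275,.0285,.068)
f=grab_frame('wrist');np.savez('w12.npz',**f);crop(f,0,0,560,420,1.4,'w12.png')"
```

```text
t: 29.9
tcp_pos: [0.5427, 0.1429, 0.238]
tcp_rot: [-0.516, 0.483, -0.483, 0.517]
ft_force: [0.8, 0.6, -0.7]
finger_gap: 0.253
t: 30.7
tcp_pos: [0.5105, 0.2742, 0.0986]
tcp_rot: [0.517, -0.483, 0.482, -0.517]
ft_force: [0.3, -0.5, 0.6]
finger_gap: 0.255
turn [0.001 0.001 0.   ] deg 0.1 | shift now-axes cm [-0.07  7.01  0.23] | shift after-turn axes cm [-0.06  7.01  0.22]
turn [ 0.000e+00 -3.141e+00 -1.000e-03] deg 180.0 | shift now-axes cm [-0.07  7.01  0.23] | shift after-turn axes cm [ 0.06  7.01 -0.22]
t 30.7 tcp [0.5105 0.2742 0.0986] jaw 0.069 down [-0.001 -0.    -1.   ] j6 [ 0.49  0.15 -0.04  1.38  0.    1.99] gap 0.255 F [ 0.3 -0.5  0.6]
```

View pics/w12.png

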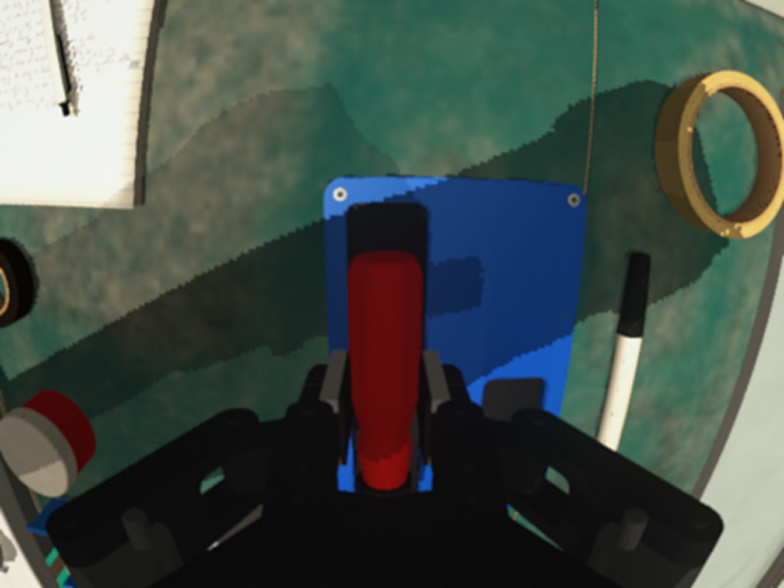

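```bash
python3 -c "
from h import *
f=dict(np.load('w12.npz'))
a,b=W(f,(347,205),.011),W(f,(428,206),.011);print('pocket end corners',a.round(4),b.round(4),'mid',((a+b)/2).round(4),np.linalg.norm(a-b).round(4))
c=(a+b)/2; y=np.array([-np.sin(.068),np.cos(.068),0]); print('pocket centre',(c-.088*y).round(4))
a,b=W(f,(325,180),.011),W(f,(587,186),.011);m=(a+b)/2;print('tray end',m.round(4),np.linalg.norm(a-b).round(4),np.arctan2(*(b-a)[[1,0]]),'tray c',(m-.1*y).round(4))
"

```

```text
pocket end corners [0.4893 0.3235 0.011 ] [0.5274 0.3257 0.011 ] mid [0.5083 0.3246 0.011 ] 0.0382
pocket centre [0.5143 0.2368 0.011 ]
tray end [0.5426 0.3395 0.011 ] 0.129 0.07181656228784106 tray c [0.5494 0.2397 0.011 ]
```

Pocket centre is consistent at (0.5145, 0.238). The target TCP (0.5125, 0.2745) stands. I'll lower it.

```bash

python3 -m creep '[[[0,3,0.1],[0,0,0]],[[0,2,0],[0,0,0]],[[0,1,0],[0,0,0]],[[0,0.5,0],[0,0,0]],[[0,0,0],[0,0,0]],[[0,0,0],[0,0,0]]]' 
python3 -c "
from h import *
go(.5125,.2745,.0285,.068)"
```

```text
t: 31.35
tcp_pos: [0.5124, 0.2748, 0.0343]
tcp_rot: [-0.517, 0.482, -0.482, 0.518]
ft_force: [-0.4, 0.6, -0.9]
finger_gap: 0.255
turn [-0.002  0.002 -0.001] deg 0.2 | shift now-axes cm [0.03 0.58 0.01] | shift after-turn axes cm [0.03 0.58 0.01]
turn [-1.000e-03 -3.139e+00  3.000e-03] deg 179.9 | shift now-axes cm [0.03 0.58 0.01] | shift after-turn axes cm [-0.03  0.58 -0.01]
t 31.35 tcp [0.5124 0.2748 0.0343] jaw 0.07 down [ 0.002  0.001 -1.   ] j6 [ 0.49  0.18 -0.13  1.25  0.    1.99] gap 0.255 F [-0.4  0.6 -0.9]
```

```bash

python3 -m creep '[[[0,0.3,0],[0,0,0]],[[0,0.2,0],[0,0,0]],[[0,0,0],[0,0,0]],[[0,0,0],[0,0,0]]]' 
python3 -m creep '[[[0,0,0],[0,0,0]],[[0,0,0],[0,0,0]],[[0,0,0],[0,0,0]],[[0,0,0],[0,0,0]]]' 0.1
python3 -m creep '[[[0,-1,0],[0,0,0]],[[0,-3,0],[0,0,0]],[[0,-4,0],[0,0,0]],[[0,-4,0],[0,0,0]],[[0,-4,0],[0,0,0]],[[0,-4,0],[0,0,0]],[[0,0,0],[0,0,0]],[[0,0,0],[0,0,0]]]'
python3 -c "
from h import *
go(.6776,.0483,.13,1.79)
f=grab_frame('wrist');np.savez('w13.npz',**f);crop(f,0,0,560,420,1.4,'w13.png')"
```

```text
t: 31.75
tcp_pos: [0.5116, 0.2744, 0.0278]
tcp_rot: [0.517, -0.482, 0.482, -0.517]
ft_force: [-0.5, -0.4, -1.5]
finger_gap: 0.259
t: 32.15
tcp_pos: [0.5117, 0.2744, 0.0278]
tcp_rot: [-0.517, 0.482, -0.482, 0.517]
ft_force: [0.4, -0.1, 0.0]
finger_gap: 0.447
t: 32.95
tcp_pos: [0.512, 0.2745, 0.2293]
tcp_rot: [-0.516, 0.482, -0.482, 0.518]
ft_force: [-0.2, 0.4, -1.0]
finger_gap: 0.45
turn [-1.000e-03  1.422e+00 -2.000e-03] deg 81.5 | shift now-axes cm [23.74  9.94 14.9 ] | shift after-turn axes cm [-11.24   9.93  25.68]
turn [-3.00e-03 -1.72e+00  1.00e-03] deg 98.5 | shift now-axes cm [23.74  9.94 14.9 ] | shift after-turn axes cm [ 11.24   9.93 -25.68]
t 32.95 tcp [0.512  0.2745 0.2293] jaw 0.07 down [ 0.002  0.001 -1.   ] j6 [ 0.49  0.15  0.21  1.63 -0.    1.99] gap 0.45 F [-0.2  0.4 -1. ]
```

View pics/w13.png

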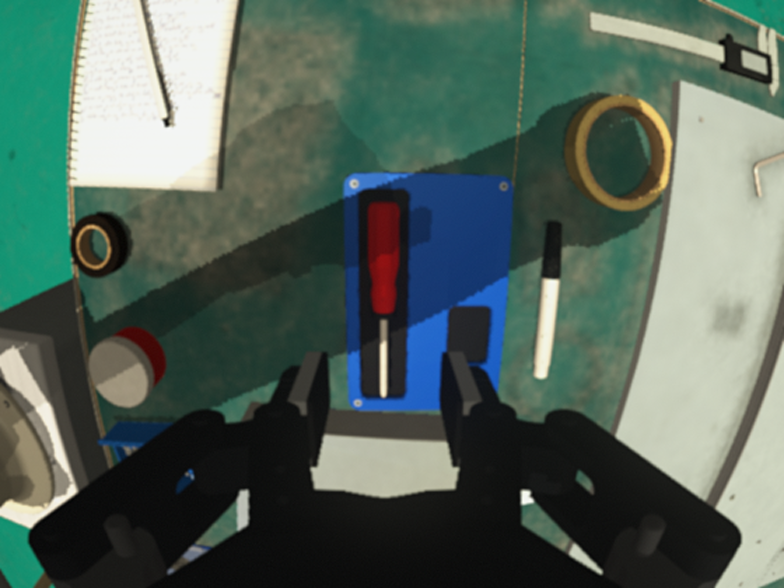

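The red screwdriver sits in the long pocket, from (383,203) to (384,396). The tip looks close to the pocket end, so I'll measure it. Next is the block.

```bash
python3 -c "
from h import *
f=dict(np.load('w13.npz'))
wseg(f,'red',(383,203),(384,396),.0155)
wseg(f,'pocket',(386,190),(384,398),.011)
q=np.array([W(f,p,.011) for p in [(345,174),(513,179),(502,410),(349,410)]]);print(q.mean(0).round(4),'yaw',np.arctan2(*(q[0]-q[3])[[1,0]])-1.5708)
q=np.array([W(f,p,.011) for p in [(451,306),(491,308),(488,364),(448,362)]]);print('short',q.mean(0).round(4))
"
python3 -m creep '[[[3.96,0,2.48],[0,0,0]],[[3.96,0,2.48],[0,0,0]],[[3.96,0,2.48],[0,0,0]],[[3.96,0,2.48],[0,0,0]],[[3.96,0,2.48],[0,0,0]],[[3.96,0,2.48],[0,0,0]],[[0,0,0],[0,-0.1433,0]],[[0,0,0],[0,-0.1433,0]]]' 
python3 -m creep '[[[0,0,0],[0,-0.1433,0]],[[0,0,0],[0,-0.1433,0]],[[0,0,0],[0,-0.1433,0]],[[0,0,0],[0,-0.1433,0]],[[0,0,0],[0,-0.1433,0]],[[0,0,0],[0,-0.1433,0]],[[0,0,0],[0,-0.1433,0]],[[0,0,0],[0,-0.1433,0]]]' 
python3 -m creep '[[[0,2.5,0],[0,-0.1433,0]],[[0,2.5,0],[0,-0.1433,0]],[[0,2.5,0],[0,0,0]],[[0,2.5,0],[0,0,0]],[[0,0,0],[0,0,0]],[[0,0,0],[0,0,0]]]' 
python3 -c "
from h import *
go(.6776,.0483,.0235,1.79)
f=grab_frame('wrist');np.savez('w14.npz',**f);crop(f,0,0,560,420,1.4,'w14.png')
crop(f,200,140,150,170,4,'w14c.png')"
```

```text
red mid [0.5144 0.2349 0.0155] len 0.1612 yaw(b->a) 1.645
pocket mid [0.5154 0.2375 0.011 ] len 0.1752 yaw(b->a) 1.632
[0.551  0.2389 0.011 ] yaw 0.06292331454663747
short [0.5873 0.2125 0.011 ]
t: 33.8
tcp_pos: [0.6769, 0.0461, 0.2249]
tcp_rot: [0.582, -0.404, 0.401, -0.581]
ft_force: [-0.3, 0.8, -0.0]
finger_gap: 0.451
t: 34.6
tcp_pos: [0.6763, 0.0478, 0.2259]
tcp_rot: [0.707, -0.023, 0.021, -0.707]
ft_force: [0.1, 0.1, -0.5]
finger_gap: 0.454
t: 35.2
tcp_pos: [0.6761, 0.0478, 0.1271]
tcp_rot: [-0.703, -0.077, 0.078, 0.703]
ft_force: [0.1, 0.4, 1.0]
finger_gap: 0.449
turn [-0.     0.    -0.002] deg 0.1 | shift now-axes cm [1.800e-01 1.036e+01 1.000e-02] | shift after-turn axes cm [1.600e-01 1.036e+01 1.000e-02]
turn [-0.004 -3.142  0.   ] deg 180.0 | shift now-axes cm [1.800e-01 1.036e+01 1.000e-02] | shift after-turn axes cm [-1.600e-01  1.036e+01 -1.000e-02]
t 35.2 tcp [0.6761 0.0478 0.1271] jaw 1.79 down [-0.002 -0.    -1.   ] j6 [ 0.07  0.39  0.3   1.49 -0.   -0.15] gap 0.449 F [0.1 0.4 1. ]
```

View pics/w14c.png

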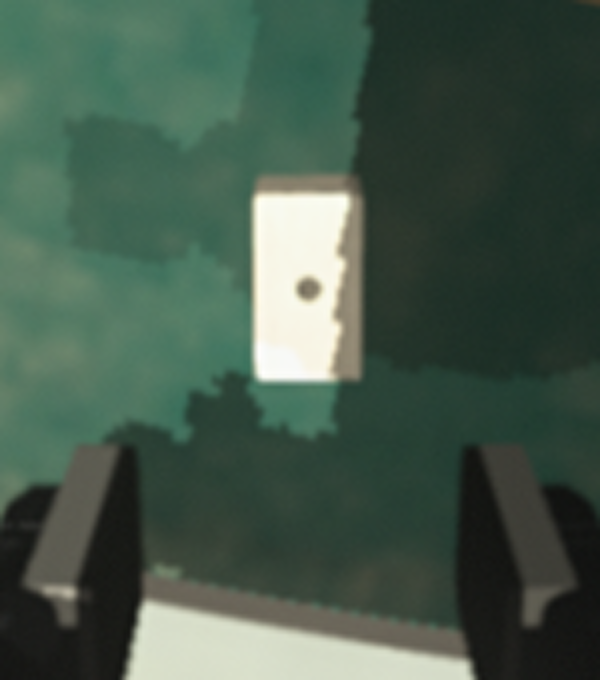

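View pics/w14.png

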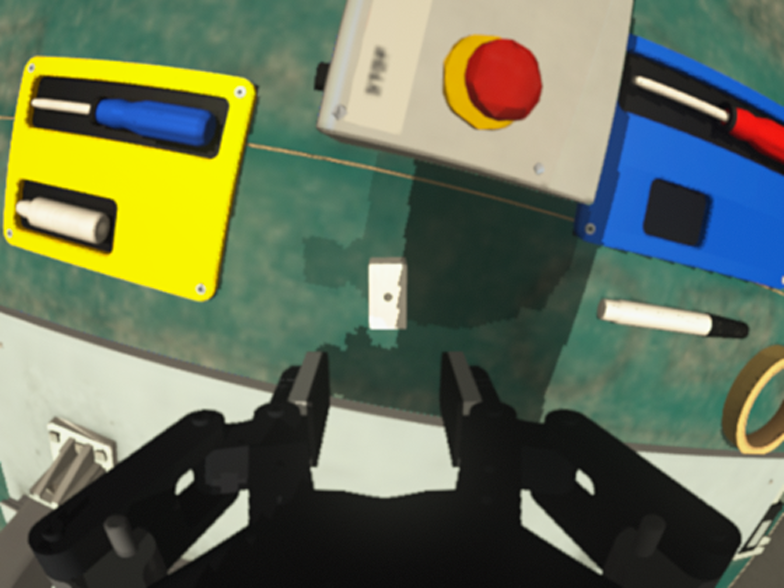

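The block's top face is at crop (254–361, 192–380), square to the jaws.

```bash
python3 -c "
from h import *
f=dict(np.load('w14.npz'))
k=dict(s=4,x0=200,y0=140)
q=np.array([W(f,p,.02,**k) for p in [(254,191),(361,191),(361,380),(255,381)]]);print(q.mean(0).round(4),np.linalg.norm(q[0]-q[1]).round(4),np.linalg.norm(q[0]-q[3]).round(4),np.arctan2(*(q[3]-q[0])[[1,0]]).round(3),np.arctan2(*(q[2]-q[1])[[1,0]]).round(3),W(f,(308,288),.02,**k).round(4))
c=q.mean(0);go(c[0],c[1],.0225,1.79)
"
```

```text
[0.6745 0.048  0.02  ] 0.0197 0.0373 0.214 0.232 [0.6745 0.048  0.02  ]
turn [-0.  0.  0.] deg 0.0 | shift now-axes cm [-0.23 10.59  0.06] | shift after-turn axes cm [-0.23 10.59  0.06]
turn [ 0.    -3.142  0.   ] deg 180.0 | shift now-axes cm [-0.23 10.59  0.06] | shift after-turn axes cm [ 0.23 10.59 -0.06]
t 35.25 tcp [0.6768 0.0478 0.1284] jaw 1.79 down [ 0.  0. -1.] j6 [ 0.07  0.39  0.3   1.49  0.   -0.15] gap 0.446 F [-0.1  0.2  0.8]
```

```bash

python3 -m creep '[[[-0.18,4,0.05],[0,0,0]],[[0,3,0],[0,0,0]],[[0,2,0],[0,0,0]],[[0,0.8,0],[0,0,0]],[[0,0,0],[0,0,0]],[[0,0,0],[0,0,0]],[[0,0,0],[0,0,0]]]'
python3 -c "
from h import *
go(.675,.0481,.0225,1.79)"
```

```text
t: 35.95
tcp_pos: [0.676, 0.048, 0.0318]
tcp_rot: [0.703, 0.078, -0.076, -0.703]
ft_force: [0.3, 0.0, -0.4]
finger_gap: 0.449
turn [0.    0.    0.003] deg 0.2 | shift now-axes cm [-0.1   0.93  0.03] | shift after-turn axes cm [-0.09  0.93  0.03]
turn [ 4.000e-03 -3.142e+00 -1.000e-03] deg 180.0 | shift now-axes cm [-0.1   0.93  0.03] | shift after-turn axes cm [ 0.09  0.93 -0.03]
t 35.95 tcp [0.676  0.048  0.0318] jaw 1.79 down [ 0.003  0.    -1.   ] j6 [ 0.07  0.41  0.14  1.3   0.   -0.15] gap 0.449 F [ 0.3  0.  -0.4]
```

```bash

python3 -m creep '[[[0,0.5,0],[0,0,0]],[[0,0.3,0],[0,0,0]],[[0,0,0],[0,0,0]],[[0,0,0],[0,0,0]]]'
python3 -m creep '[[[0,0,0],[0,0,0]],[[0,0,0],[0,0,0]],[[0,0,0],[0,0,0]],[[0,0,0],[0,0,0]],[[0,0,0],[0,0,0]]]' 1
python3 -m creep '[[[0,-0.5,0],[0,0,0]],[[0,-2,0],[0,0,0]],[[0,-4,0],[0,0,0]],[[0,-4,0],[0,0,0]],[[0,-4,0],[0,0,0]],[[0,-4,0],[0,0,0]],[[0,0,0],[0,0,0]],[[0,0,0],[0,0,0]]]' 
python3 -c "
from h import *
go(.5873,.213,.09,.068)
f=grab_frame('wrist');crop(f,0,0,560,420,1.4,'w15.png')"
```

```text
t: 36.35
tcp_pos: [0.6748, 0.0479, 0.0216]
tcp_rot: [0.703, 0.077, -0.077, -0.703]
ft_force: [0.3, -0.5, 0.7]
finger_gap: 0.449
t: 36.85
tcp_pos: [0.6751, 0.0479, 0.0221]
tcp_rot: [0.703, 0.078, -0.077, -0.703]
ft_force: [-0.2, -0.1, 2.9]
finger_gap: 0.217
t: 37.65
tcp_pos: [0.6753, 0.048, 0.2077]
tcp_rot: [0.703, 0.078, -0.077, -0.703]
ft_force: [0.3, 0.7, -1.6]
finger_gap: 0.221
turn [ 1.00e-03 -1.42e+00  1.00e-03] deg 81.3 | shift now-axes cm [-5.02 11.75 18.02] | shift after-turn axes cm [17.06 11.77  7.66]
turn [-1.000e-03  1.722e+00  1.000e-03] deg 98.7 | shift now-axes cm [-5.02 11.75 18.02] | shift after-turn axes cm [-17.06  11.77  -7.66]
t 37.65 tcp [0.6753 0.048  0.2077] jaw 1.79 down [ 0.002  0.    -1.   ] j6 [ 0.07  0.39  0.46  1.64  0.   -0.15] gap 0.221 F [ 0.3  0.7 -1.6]
```

View pics/w15.png

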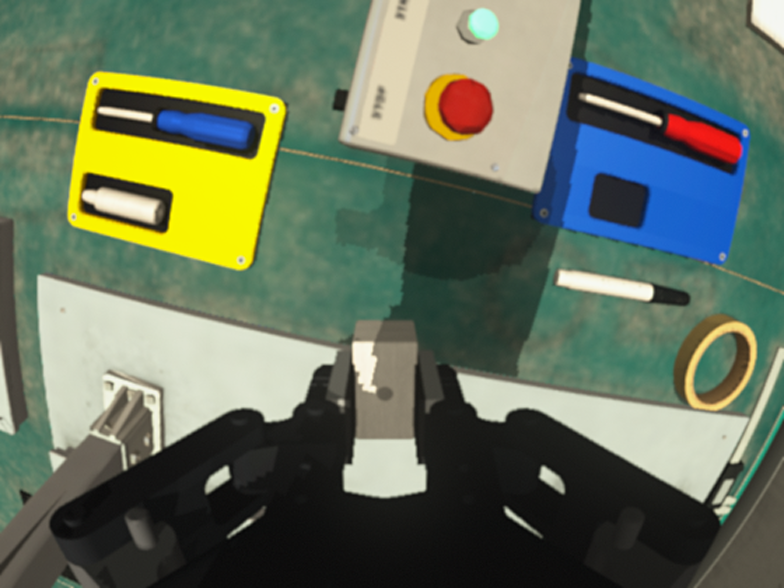

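```bash

python3 -m creep '[[[-1,0,3.6],[0,0,0]],[[-1,0,3.6],[0,0,0]],[[-1,0,3.6],[0,0,0]],[[-1,0,3.6],[0,0,0]],[[-1,0,3.6],[0,0,0]],[[0,0,0],[0,0.1435,0]],[[0,0,0],[0,0.1435,0]],[[0,0,0],[0,0.1435,0]]]' 
python3 -m creep '[[[0,0,0],[0,0.1435,0]],[[0,0,0],[0,0.1435,0]],[[0,0,0],[0,0.1435,0]],[[0,0,0],[0,0.1435,0]],[[0,0,0],[0,0.1435,0]],[[0,0,0],[0,0.1435,0]],[[0,0,0],[0,0.1435,0]],[[0,0,0],[0,0.1435,0]]]' 
python3 -m creep '[[[0,3,0],[0,0.1435,0]],[[0,4,0],[0,0,0]],[[0,3,0],[0,0,0]],[[0,2,0],[0,0,0]],[[0,0,0],[0,0,0]],[[0,0,0],[0,0,0]]]' 
python3 -c "
from h import *
go(.5873,.2125,.0285,.068)
f=grab_frame('wrist');np.savez('w16.npz',**f);crop(f,0,0,560,420,1.4,'w16.png')"
```

```text
t: 38.5
tcp_pos: [0.586, 0.213, 0.2046]
tcp_rot: [0.703, -0.077, 0.075, -0.702]
ft_force: [0.9, -0.1, -0.9]
finger_gap: 0.216
t: 39.3
tcp_pos: [0.5863, 0.2125, 0.2045]
tcp_rot: [0.55, -0.447, 0.445, -0.548]
ft_force: [0.1, 0.3, -0.0]
finger_gap: 0.217
t: 39.9
tcp_pos: [0.5863, 0.2125, 0.0861]
tcp_rot: [0.517, -0.483, 0.482, -0.516]
ft_force: [-0.6, 0.0, 0.4]
finger_gap: 0.217
turn [0.002 0.    0.001] deg 0.1 | shift now-axes cm [0.01 5.76 0.11] | shift after-turn axes cm [0.01 5.76 0.1 ]
turn [ 1.000e-03 -3.141e+00 -3.000e-03] deg 180.0 | shift now-axes cm [0.01 5.76 0.11] | shift after-turn axes cm [-0.01  5.76 -0.1 ]
t 39.9 tcp [0.5863 0.2125 0.0861] jaw 0.068 down [-0.002 -0.001 -1.   ] j6 [ 0.35  0.26  0.06  1.37 -0.    1.85] gap 0.217 F [-0.6  0.   0.4]
```

View pics/w16.png

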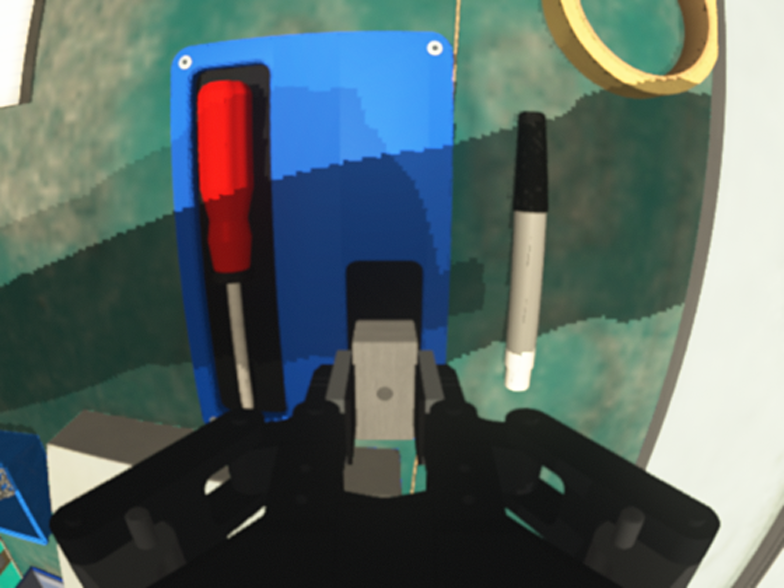

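```bash
python3 -c "
from h import *
f=dict(np.load('w16.npz'))
a,b=W(f,(346,262),.011),W(f,(423,262),.011);c=(a+b)/2;y=np.array([-np.sin(.068),np.cos(.068),0])
print(a.round(4),b.round(4),np.linalg.norm(a-b).round(4),'centre',(c-.026*y).round(4))
"
python3 -m creep '[[[0,2.5,0.1],[0,0,0]],[[0,1.5,0],[0,0,0]],[[0,0.7,0],[0,0,0]],[[0,0.3,0],[0,0,0]],[[0,0,0],[0,0,0]],[[0,0,0],[0,0,0]]]' 
python3 -c "
from h import *
go(.5873,.2125,.0285,.068)"
```

```text
[0.5669 0.237  0.011 ] [0.6018 0.2394 0.011 ] 0.035 centre [0.5861 0.2123 0.011 ]
t: 40.55
tcp_pos: [0.5884, 0.213, 0.0377]
tcp_rot: [-0.516, 0.483, -0.483, 0.517]
ft_force: [0.2, 0.4, -1.0]
finger_gap: 0.217
turn [-0.001  0.    -0.   ] deg 0.1 | shift now-axes cm [ 0.04  0.92 -0.11] | shift after-turn axes cm [ 0.04  0.92 -0.11]
turn [-0.000e+00 -3.141e+00  2.000e-03] deg 180.0 | shift now-axes cm [ 0.04  0.92 -0.11] | shift after-turn axes cm [-0.04  0.92  0.11]
t 40.55 tcp [0.5884 0.213  0.0377] jaw 0.068 down [ 0.001  0.    -1.   ] j6 [ 0.35  0.28 -0.01  1.28  0.    1.85] gap 0.217 F [ 0.2  0.4 -1. ]
```

Pocket centre is confirmed at (0.587, 0.2125). I'll finish the descent and release.

```bash

python3 -m creep '[[[0,0.5,-0.12],[0,0,0]],[[0,0.3,0],[0,0,0]],[[0,0,0],[0,0,0]],[[0,0,0],[0,0,0]]]' 
python3 -m creep '[[[0,0,0],[0,0,0]],[[0,0,0],[0,0,0]],[[0,0,0],[0,0,0]],[[0,0,0],[0,0,0]]]' 0.2
python3 -m creep '[[[0,-1,0],[0,0,0]],[[0,-3,0],[0,0,0]],[[0,-4,0],[0,0,0]],[[0,-4,0],[0,0,0]],[[0,-4,0],[0,0,0]],[[0,-4,0],[0,0,0]],[[0,0,0],[0,0,0]],[[0,0,0],[0,0,0]]]'
python3 -c "
from h import *
go(.45,.0,.25,.068)
f=grab_frame('wrist');np.savez('w17.npz',**f);crop(f,0,0,560,420,1.4,'w17.png')"
```

```text
t: 40.95
tcp_pos: [0.5867, 0.2127, 0.0287]
tcp_rot: [0.517, -0.483, 0.483, -0.517]
ft_force: [0.0, -0.8, -0.2]
finger_gap: 0.218
t: 41.35
tcp_pos: [0.5868, 0.2128, 0.0289]
tcp_rot: [-0.517, 0.483, -0.483, 0.517]
ft_force: [-0.7, 0.2, -0.3]
finger_gap: 0.398
t: 42.15
tcp_pos: [0.5872, 0.2129, 0.2303]
tcp_rot: [-0.516, 0.482, -0.483, 0.518]
ft_force: [-0.1, 0.5, -1.1]
finger_gap: 0.397
turn [-0.003  0.    -0.001] deg 0.2 | shift now-axes cm [ 20.31  -2.02 -15.13] | shift after-turn axes cm [ 20.31  -1.97 -15.14]
turn [-1.000e-03 -3.141e+00  4.000e-03] deg 180.0 | shift now-axes cm [ 20.31  -2.02 -15.13] | shift after-turn axes cm [-20.31  -1.97  15.14]
t 42.15 tcp [0.5872 0.2129 0.2303] jaw 0.068 down [ 0.002  0.001 -1.   ] j6 [0.35 0.26 0.34 1.65 0.   1.85] gap 0.397 F [-0.1  0.5 -1.1]
```

View pics/w17.png

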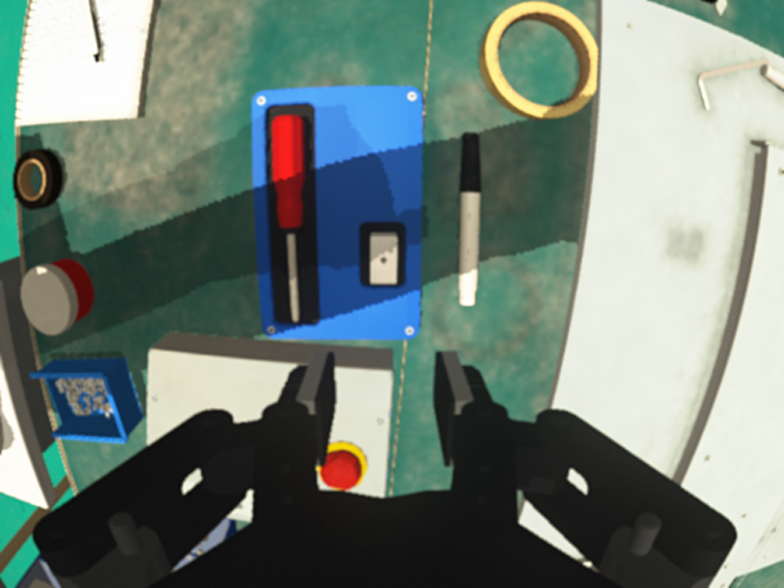

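The block is inside the short pocket (361–405, 224–288). Last check with the top and scene cameras.

```bash

python3 -m creep '[[[4,-1,-3],[0,0,0]],[[4,-1,-3],[0,0,0]],[[4,-1,-3],[0,0,0]],[[4,-1,-3],[0,0,0]],[[4,0,-3],[0,0,0]],[[0,0,0],[0,0,0]]]' 
python3 -c "
from h import *
f=grab_frame('top');crop(f,120,145,310,135,2.5,'t18.png')
f2=grab_frame('scene');crop(f2,130,140,300,220,2.6,'s18.png')
d=f['depth']
v,u=np.mgrid[0:420,0:560]
c=np.stack([(u-f['mtx'][0,2])/530*d,(v-f['mtx'][1,2])/530*d,d],-1);X=(c-f['t'])@f['R']
for n,x,y in [('nut',.603,-.104),('noz',.671,-.16),('red',.512,.272),('blk',.587,.2125),('deckY',.64,-.10),('deckB',.55,.27)]:
    m=(d>0)&(np.hypot(X[...,0]-x,X[...,1]-y)<.009);print(n,m.sum(),np.median(X[...,2][m]).round(4))
"
```

```text
t: 42.8
tcp_pos: [0.45, 0.0029, 0.2679]
tcp_rot: [0.516, -0.484, 0.484, -0.515]
ft_force: [1.7, -0.1, 0.2]
finger_gap: 0.4
nut 0 nan
noz 37 0.0229
red 34 0.0253
blk 35 0.0241
deckY 1 0.0165
deckB 33 0.0117
  return _methods._mean(a, axis=axis, dtype=dtype,
  ret = ret.dtype.type(ret / rcount)
```

View pics/t18.png

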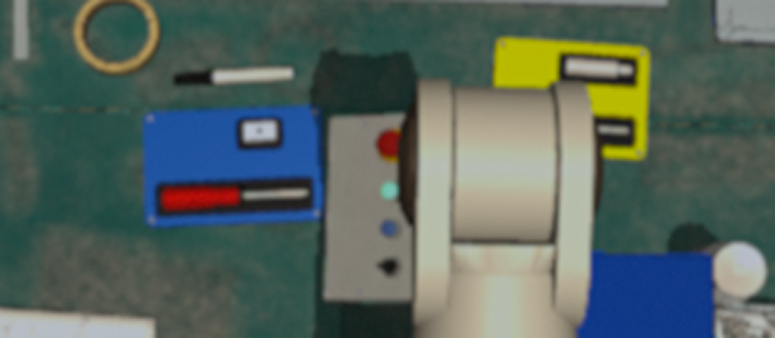

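View pics/s18.png

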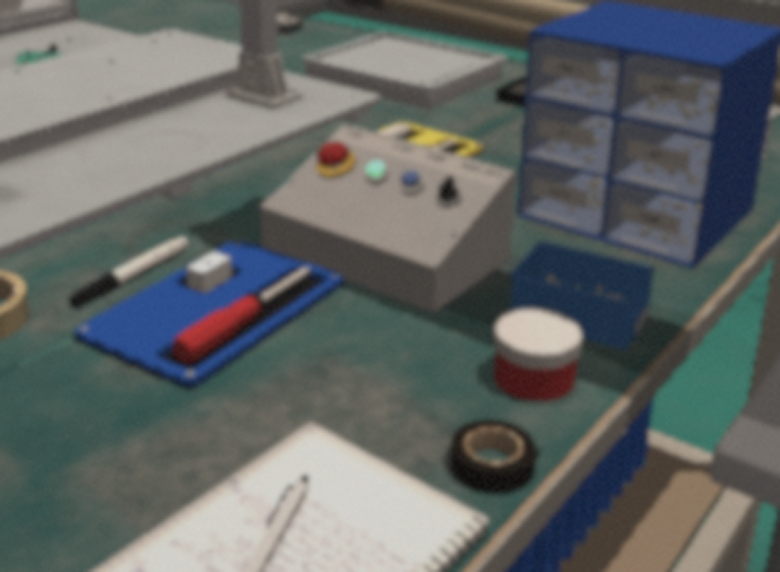

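```bash
python3 -c "
from h import *
print(finish_job())"
```

```text
the job is handed in; nothing more can be done
None
```

Both kits are made up and the job is handed in, after about 43 s of the 112 s allowed.

- **Yellow tray:** the nut driver is in the long pocket and the nozzle in the short one.
- **Blue tray:** the red screwdriver is in the long pocket and the locating block in the short one.
- **Marker pen:** I did not touch it, and in the last pictures it lies where it did at the start.

**Final checks**
- Top-camera heights were 22.9 mm for the nozzle (23 expected), 24.1 mm for the block (24 expected) and 25.3 mm for the screwdriver (27 expected). The screwdriver's 1.7 mm shortfall is within camera error.
- The screwdriver lies about 3 mm off the pocket centre, with room at both ends.
- The arm hid the nut driver in the last top picture, so I have no height for it. The wrist pictures taken after its release all show it lying flat inside its pocket.
- The nut driver took three closes to get a good grip height. The highest wrist force I saw was about 6 N.

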